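Put the grout float away in its slide-top tool box

ROBOT

A 6-joint arm with a two-finger parallel gripper is mounted at the origin on the work surface. World frame = base frame: x ahead of the robot, y to its left, z up, the work surface at z = 0. Lengths are in m, angles in degrees, forces in N, time in s.
With the tool pointing down it reaches from about 0.375 to 0.975 m from the base axis. Payload 3.8 kg.
Tool frame: the origin (TCP) lies at the centre of the arm's flange, where the gripper is bolted on; the fingertips stand bot.tip_reach ahead of it and the grasp point (between the pads) lies 147 mm ahead of it (bot.tip_reach is the distance from the TCP to the fingertips, in m); z points along the fingers, y is the direction in which the jaws open and shut (so a half turn about z gives the same grasp; the last joint's range is limited). The gripper opens to 88 mm and grips with 3 to 60 N. Pads are 18 mm wide; open, the fingers measure 123 mm over their backs; the gripper's body (75 mm by 187 mm) begins 45 mm behind the grasp point.
Start: joints at [-2.114, 15.12, 91.902, -0, 72.978, -2.114], TCP at [0.675, -0, 0.405] pointing down, gripper open.
Joint ranges: [-150.88, 150.88], [-54.13, 125.18], [17.81, 147.31], [-75.09, 255.09], [0, 152.58], [-146.25, 146.25]. Speed limits (degrees/s): [147.25, 147.25, 180, 180, 180, 180].

INTERFACE

Orientations are given as a 3x3 rotation matrix whose columns are the frame's x, y, z axes.
In Python, from rig import bot, vision, nets gives the robot as it stands. The module is installed in compiled form; this text tells all that it offers.
- The arm moves only by the tool apply_moves, never from a script. Its argument "plan" is a list of rows, each an object of numbers: "jaw": the opening, from -1 (shut) to 1 (fully open); "x", "y", "z": the shift along the tool's x, y, z in mm; "ax", "ay", "az": the turn, a rotation vector about the tool's x, y, z in rad. A call has 1 to 5 rows; each row is the pose to reach, as a shift and turn from the pose commanded when the call began, along the tool's axes at that moment; what a row does not reach only later rows make up. A row lasts 1/12 s, in which the tool goes at most 41.7 mm and 7.16 degrees, less where a joint would pass 70% of its speed; a pose out of reach is approached as far as the arm can. A call with a gripper value outside its range is refused whole. The fingers move at their own pace and stop on an object; the grip force is fixed at half the most. Time passes only in rows, so rows that repeat a pose let the fingers close. It gives the time, the measured TCP pose, the force and the opening at its end, in the units of the state.
- bot.read_state(): the state, without advancing time (a new reading comes with each control period).
- vision.read_camera(name): name is "scene" or "side" or "wrist"; returns a dict with "pixels" (384x512x3 uint8, red, green, blue), "fx", "fy", "cx", "cy" (pixels), "world_to_cam" (4x4, takes a point from world to camera coordinates); the wrist camera has in their place "tool_from_camera" (4x4, takes a point from camera to tool coordinates, whose origin is the TCP and whose axes are the flange's). Camera axes: x right, y down, z forward; pixel columns grow to the right and rows downward; lengths in m; the calibration is good to about 2 mm. A picture is of the moment at which its call begins: read the wrist's pose just before it. There is no depth.
- bot.close_job(): hands the job in, once; it reports no verdict.
Trained networks look in a picture, given as the dict that the camera call returned (one of the last four; its "shot" number tells which), for a name from the list of things; names that differ only in an ending like _2 or _b are one class to them, and where a whole thing is asked for, a point or a joint stands for the part that bears it (a point fixed in the world has none). Each returns a list of dicts, best first, with "score" (0 to 1); they miss things now and then, are a little off and sometimes report something else, mostly with a low value. They report only what shows in the picture. A call takes as long as a camera call. They do not tell look-alikes from the thing itself.
- nets.regions_of(picture, label): "mask" (384x512 bool, what is visible of it) and "box" ([left, top, right, bottom] in pixels, round what is visible of it).
- nets.pinpoint(picture, label): "uv" ([column, row] in pixels: a listed point, or the origin of a listed thing).
The state is a dict: "t": time; "joints": joint angles; "dq": joint speeds; "joint_torque": joint torques, N m; "tool_pos": TCP position; "eef_rot": TCP orientation; "contact_force": force on the tool from outside, world axes, zero at the start; "ft_torque": the same for the moment, N m; "grip_width": opening from 0.0 (shut) to 1.0 (fully open).
Only numpy, scipy, OpenCV 4.12 (cv2) and the standard library are available. Lean on these libraries where they do the work, as an engineer would, in place of code of your own. Each camera call takes 0.05 s, during which the arm holds its last target.

TASK

Put the grout float away in the slide-top wooden tool box: slide the box's cover open as far as it goes (towards the robot), take the float by its handle, tip it so that one end slips under the cover and the other clears the far wall, and lay it down flat on its sole inside without dropping it. Then slide the cover fully shut again, and leave the jar, the mug and the spatula where they are.

Things in the scene. Friction and masses are not known exactly. Their poses are not given: they have to be found in the camera images.
- toolbox: Fixed plywood box under a sliding cover. Outside 260 mm (x) by 172 mm (y), walls and floor 6 mm, rim 80 mm above the table; inside 248 x 160 mm, inner floor 6 mm above its origin. Two guide battens along the long sides rise to 94 mm, 148 mm free between them. Origin: centre of the underside, on the table. x runs along its length, away from the robot (turned up to 0.3 rad); z is up.
- cover (a joint): Sliding cover of the box, in m: 0 = shut, 0.160 = fully open at its stop. It moves towards the box's -x (the robot) as the value grows, with about 2 N of friction, and stays where left; starts 0 to 30 mm open. A 260 x 158 mm board, underside 81 mm and top 87 mm above the table.
- cover_knob (a point): Centre of the round wooden knob on the cover (32 mm across, thick part from 101 to 123 mm above the table, 20 mm neck below it). This point lies 111 mm above the table, on the box's mid-line, at box x = +30 mm when shut and -130 mm when fully open.
- float: Grout float: flat plate 200 mm (its x) by 90 mm (its y), 12 mm thick (black rubber sole below, aluminium above), with a wooden handle bar above its middle. Alike end for end. Mass about 0.3 to 0.5 kg. Origin: centre of the sole's underside; z is up from the sole to the handle, 0 to 58 mm. It starts sole down on the table on the other side of the robot's mid-line from the box.
- float_handle (a point): Centre of the float's handle bar: 47 mm above the sole's underside. The bar is 64 mm long (along the float's x), 24 mm wide (y) and 22 mm high, from 36 to 58 mm above the underside, on two posts; 24 mm free height between plate and bar.
- jar: Bystander: closed amber glass jar, 80 mm across, 110 mm tall; origin at the centre of its underside.
- mug: Bystander: terracotta mug with one handle, 80 mm across, 95 mm tall; origin at the centre of its underside.
- spatula: Bystander: spatula lying on the table, 200 mm long, along its x; origin at the centre of its underside.
- cover_edge (a point): Middle of the cover's far edge, at its underside, 81 mm above the table: at box x = +130 mm when shut, -30 mm when fully open. The opening then runs from here to the far wall's inner face at box x = +124 mm: 154 mm long, shorter than the float; the near part of the box stays covered.
Things that resemble listed ones, but are neither listed nor needed, are in the scene too. What is meant by the float is not pink or purple, and is the larger of those in its own colour.

How it is judged:
By the outcome, as a careful person would: the job done as asked, in the order asked, and still so for the second after the job is handed in, with the robot touching nothing.
It also fails if it takes over 72 s, if anything falls off the work surface, if the arm or the gripper's body presses on something with over 40 N, if the wrist force passes 120 N, or if a joint passes its speed limit or range.

## Working session

There is one attempt and no reset: what is moved stays moved. The work goes in short steps, Python scripts to look and compute and a tool call to move; the robot and the scene stay as the last step left them, time stands still between calls to the robot, and variables do not carry over. Pictures are saved under pics/ and viewed, and the job is handed in when it is done.

Besides the shell and the picture viewer there is one more tool, called after "Emit:" as name([rows], argument=value, ...), one row to a line, values as JSON. apply_moves: Moves the arm, as the interface text tells. Its arguments: {"type":"object","properties":{"plan":{"type":"array","items":{"type":"object","properties":{"jaw":{"type":"number"},"x":{"type":"number"},"y":{"type":"number"},"z":{"type":"number"},"ax":{"type":"number"},"ay":{"type":"number"},"az":{"type":"number"}}}}},"required":["plan"]}

```bash
mkdir -p pics; ls; cat > h.py <<'E'
import numpy as np, cv2
from rig import bot, vision, nets
def save(p,name,marks=()):
    im=cv2.cvtColor(p["pixels"],cv2.COLOR_RGB2BGR).copy()
    for u in marks: cv2.drawMarker(im,(int(round(u[0])),int(round(u[1]))),(0,0,255),cv2.MARKER_CROSS,9,1)
    cv2.imwrite("pics/"+name+".png",im)
def w2c(p,st=None):
    if "world_to_cam" in p: return np.array(p["world_to_cam"])
    T=np.eye(4);T[:3,:3]=np.array(st["eef_rot"]);T[:3,3]=st["tool_pos"]
    return np.linalg.inv(T@np.array(p["tool_from_camera"]))
def ray(p,uv,z,M):
    d=np.array([(uv[0]-p["cx"])/p["fx"],(uv[1]-p["cy"])/p["fy"],1.])
    R=M[:3,:3];t=M[:3,3];c=-R.T@t;dw=R.T@d
    return c+dw*(z-c[2])/dw[2]
def proj(p,X,M):
    X=np.atleast_2d(X);c=X@M[:3,:3].T+M[:3,3]
    return np.c_[p["fx"]*c[:,0]/c[:,2]+p["cx"],p["fy"]*c[:,1]/c[:,2]+p["cy"]]
E
python3 - <<'E'
from h import *
st=bot.read_state(); print(st, bot.tip_reach)
Z={"toolbox":0,"cover_knob":.111,"float":0,"float_handle":.047,"jar":0,"mug":0,"spatula":0,"cover_edge":.081}
for n in ["scene","side","wrist"]:
    p=vision.read_camera(n); M=w2c(p,st); save(p,n+"0")
    print(n, "cam pos",(-M[:3,:3].T@M[:3,3]).round(3),p["fx"])
    for l in Z:
        for r in nets.pinpoint(p,l)[:4]:
            print(n,l,round(r["score"],2),np.round(r["uv"],1),ray(p,r["uv"],Z[l],M).round(3))
print(bot.read_state()["t"])
E
```

```text
pics
{'t': 0.0, 'joints': array([-2.11365634e+00,  1.51668804e+01,  9.19803005e+01, -1.88857288e-03,
        7.29781328e+01, -2.11287057e+00]), 'dq': array([ 0.02472512, -0.02375754, -0.08069372, -0.0260992 ,  0.0354452 ,
        0.05509999]), 'joint_torque': array([-9.59501231e-04, -5.02113855e+01, -3.56871557e+01,  7.25938403e-02,
        2.92220683e-02, -1.93505334e-04]), 'tool_pos': array([6.74653495e-01, 1.20155891e-05, 4.03423398e-01]), 'eef_rot': array([[ 4.08448167e-06,  9.99997609e-01, -2.18680882e-03],
       [ 9.99999999e-01, -3.97696743e-06,  4.91692480e-05],
       [ 4.91604336e-05, -2.18680902e-03, -9.99997608e-01]]), 'contact_force': array([ 0.44300851, -1.04136267,  0.4075641 ]), 'ft_torque': array([ 0.02009234, -0.03692126,  0.00677866]), 'grip_width': 1.0003684970621742} 0.166
scene cam pos [1.13  0.881 1.798] 489.1092245991947
scene toolbox 0.65 [274.2 240.3] [0.603 0.164 0.   ]
scene toolbox 0.18 [229.9 173.9] [ 0.594 -0.214  0.   ]
scene cover_knob 0.83 [270.2 231.7] [0.629 0.169 0.111]
scene cover_knob 0.66 [275.6 238.7] [0.627 0.205 0.111]
scene float 0.9 [242.
[... 1141 characters left out ...]
at_handle 0.78 [203.7 206.6] [0.352 0.018 0.047]
side float_handle 0.62 [280.4 228.8] [ 0.606 -0.2    0.047]
side jar 0.87 [246.3 161.2] [0.635 0.464 0.   ]
side mug 0.71 [316.1 206.1] [ 0.826 -0.011  0.   ]
side spatula 0.95 [286.6 285.9] [ 0.551 -0.454  0.   ]
side spatula 0.41 [317.3 208.7] [ 0.823 -0.032  0.   ]
side cover_edge 0.79 [277.  173.3] [0.701 0.163 0.081]
wrist cam pos [0.675 0.084 0.383] 289.8921551029557
wrist toolbox 0.71 [187.   20.3] [0.597 0.165 0.   ]
wrist float 0.84 [211.9 287.5] [ 0.609 -0.205  0.   ]
wrist float 0.63 [  1.5 137.9] [0.343 0.028 0.   ]
wrist float_handle 0.65 [208.4 304.9] [ 0.611 -0.199  0.047]
wrist mug 0.58 [353.7 177.5] [ 0.812 -0.026  0.   ]
1.35
```

```bash
python3 -c "
import cv2
for n in ['scene0','side0']:
    i=cv2.imread('pics/'+n+'.png'); c=i[60:360,140:400] if n=='scene0' else i[120:370,140:400]
    cv2.imwrite('pics/'+n+'z.png',cv2.resize(c,None,fx=2.0,fy=2.0,interpolation=cv2.INTER_CUBIC))
"
```

```text
(no output)
```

View pics/scene0z.png

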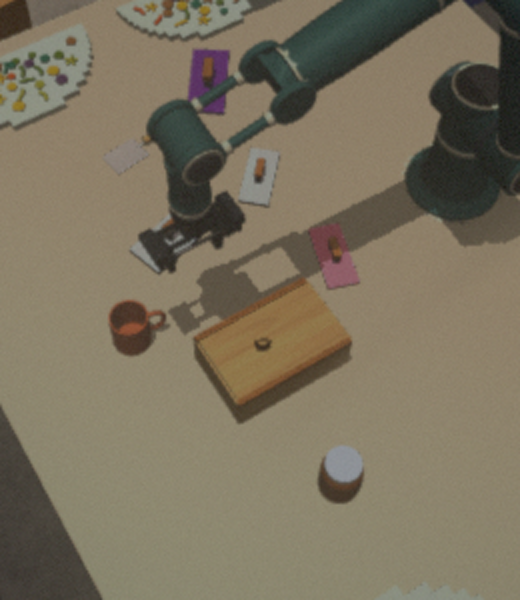

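View pics/side0z.png

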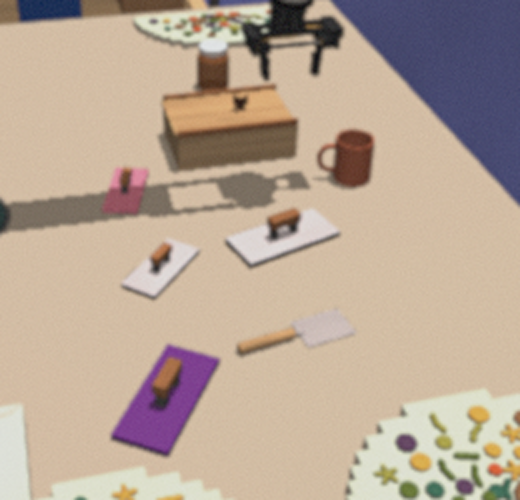

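View pics/wrist0.png

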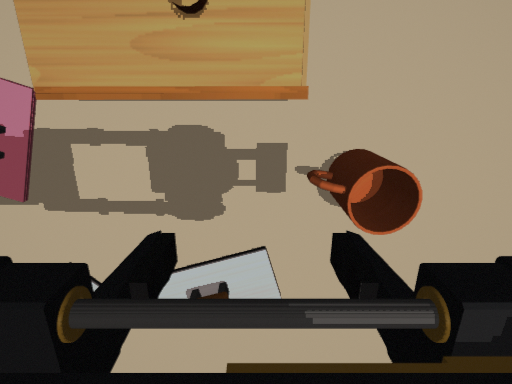

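The wanted float is the larger white one, at about scene px (230,175) and world (0.606,-0.203). The box is at about (0.60,0.165). I'll move the wrist camera nearer the box for a closer look, which also uncovers the float in the scene view.

Emit:
apply_moves([
  {"jaw":1,"x":35},
  {"jaw":1,"x":70},
  {"jaw":1,"x":90},
  {"jaw":1,"x":90},
  {"jaw":1,"x":90},
])

```text
invalid input at $.plan[0]: expected keys jaw, x, y, z, ax, ay, az
```

```bash
python3 - <<'E'
from h import *
import pickle
out={}
st=bot.read_state()
for n in ["wrist","scene","side"]:
    p=vision.read_camera(n); M=w2c(p,st); save(p,n+"1")
    d={k:p[k] for k in ("pixels","fx","fy","cx","cy")}; d["M"]=M
    for l in ("toolbox","float","cover"):
        try: d[l]=nets.regions_of(p,l)
        except Exception as e: print(e); d[l]=[]
        print(n,l,[(round(r["score"],2),np.round(r["box"]).tolist(),int(r["mask"].sum())) for r in d[l]][:5])
    Z={"toolbox":0,"cover_knob":.111,"float_handle":.047,"cover_edge":.081}
    d["pp"]={}
    for l in Z:
        d["pp"][l]=nets.pinpoint(p,l)
        print(n,l,[(round(r["score"],2),ray(p,r["uv"],Z[l],M).round(3).tolist()) for r in d["pp"][l]][:4])
    out[n]=d
pickle.dump(out,open("shots1.pkl","wb"))
print(bot.read_state()["t"],st["tool_pos"])
E
```

```text
wrist toolbox [(0.61, [16.0, 0.0, 312.0, 102.0], 28268)]
wrist float [(0.78, [161.0, 248.0, 282.0, 297.0], 4337), (0.73, [2.0, 76.0, 34.0, 201.0], 3806)]
wrist cover []
wrist toolbox [(0.7, [0.598, 0.164, 0.0])]
wrist cover_knob []
wrist float_handle []
wrist cover_edge []
scene toolbox [(0.72, [236.0, 201.0, 317.0, 271.0], 3299)]
scene float [(0.87, [292.0, 170.0, 316.0, 203.0], 487), (0.78, [257.0, 134.0, 279.0, 162.0], 397), (0.6, [236.0, 83.0, 257.0, 116.0], 492), (0.56, [207.0, 166.0, 230.0, 200.0], 132)]
scene cover [(0.75, [240.0, 201.0, 316.0, 258.0], 2190)]
scene toolbox [(0.85, [0.601, 0.159, 0.0])]
scene cover_knob [(0.74, [0.627, 0.158, 0.111])]
scene float_handle [(0.83, [0.378, -0.239, 0.047]), (0.73, [0.321, -0.561, 0.047]), (0.66, [0.599, -0.2, 0.047]), (0.6, [0.349, 0.027, 0.047])]
scene cover_edge [(0.65, [0.711, 0.153, 0.081]), (0.48, [0.835, 0.013, 0.081])]
side toolbox [(0.89, [220.0, 163.0, 287.0, 208.0], 2374)]
side float [(0.94, [202.0, 241.0, 237.0, 270.0], 616), (0.88, [253.0, 223.0, 307.0, 254.0], 950), (0.73, [196.0, 293.0, 253.0, 348.0], 1738), (0.57, [191.0, 206.0, 215.0, 226.0], 396)]
side cover [(0.86, [220.0, 162.0, 285.0, 187.0], 923)]
side toolbox [(0.97, [0.603, 0.167, 0.0])]
side cover_knob [(0.94, [0.622, 0.186, 0.111])]
side float_handle [(0.71, [0.379, -0.265, 0.047]), (0.69, [0.61, -0.202, 0.047]), (0.62, [0.32, -0.552, 0.047]), (0.58, [0.348, 0.015, 0.047])]
side cover_edge [(0.66, [0.71, 0.166, 0.081])]
2.55 [ 6.75004591e-01 -1.86866283e-05  4.04712218e-01]
```

View pics/wrist1.png

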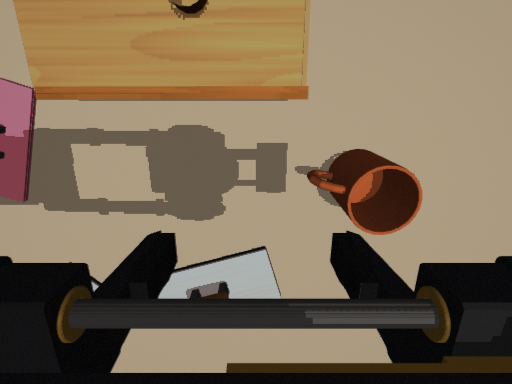

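The plan was refused because every key is required. Same move again with all keys filled in.

Emit:
apply_moves([
  {"jaw":1,"x":35,"y":0,"z":0,"ax":0,"ay":0,"az":0},
  {"jaw":1,"x":70,"y":-20,"z":0,"ax":0,"ay":0,"az":0},
  {"jaw":1,"x":90,"y":-40,"z":0,"ax":0,"ay":0,"az":0},
  {"jaw":1,"x":90,"y":-50,"z":0,"ax":0,"ay":0,"az":0},
  {"jaw":1,"x":90,"y":-50,"z":0,"ax":0,"ay":0,"az":0},
])

```text
t: 2.97
tool_pos: [0.6234, 0.0911, 0.4048]
eef_rot: [[-0.003, 1.0, -0.001], [1.0, 0.003, -0.0], [-0.0, -0.001, -1.0]]
contact_force: [-0.2, -0.6, 0.3]
grip_width: 1.0
```

```bash
python3 - <<'E'
from h import *
import pickle
out={}
st=bot.read_state()
for n in ["wrist","scene","side"]:
    p=vision.read_camera(n); M=w2c(p,st); save(p,n+"2")
    d={k:p[k] for k in ("pixels","fx","fy","cx","cy")}; d["M"]=M
    for l in ("toolbox","float","cover"):
        if n=="wrist" and l=="float": continue
        d[l]=nets.regions_of(p,l)
        print(n,l,[(round(r["score"],2),np.round(r["box"]).tolist(),int(r["mask"].sum())) for r in d[l]][:5])
    if n=="wrist":
      for l,z in {"toolbox":0,"cover_knob":.111,"cover_edge":.081}.items():
        print(n,l,[(round(r["score"],2),np.round(r["uv"],1),ray(p,r["uv"],z,M).round(3).tolist()) for r in nets.pinpoint(p,l)][:4])
    out[n]=d
pickle.dump(out,open("shots2.pkl","wb"))
print(bot.read_state()["t"],st["tool_pos"])
E
```

```text
wrist toolbox [(0.89, [76.0, 0.0, 373.0, 190.0], 50481)]
wrist cover [(0.83, [76.0, 13.0, 361.0, 182.0], 42257)]
wrist toolbox [(0.63, array([248.6, 355.1]), [0.616, -0.254, 0.0]), (0.58, array([231.9,  98.6]), [0.596, 0.168, 0.0])]
wrist cover_knob [(0.63, array([249.7, 103.8]), [0.62, 0.166, 0.111])]
wrist cover_edge [(0.97, array([351.8, 103.1]), [0.722, 0.166, 0.081])]
scene toolbox [(0.81, [236.0, 200.0, 318.0, 272.0], 3294)]
scene float [(0.9, [209.0, 156.0, 249.0, 198.0], 839), (0.88, [234.0, 86.0, 255.0, 113.0], 591), (0.87, [296.0, 172.0, 319.0, 204.0], 499)]
scene cover [(0.62, [240.0, 198.0, 317.0, 258.0], 2129)]
side toolbox [(0.84, [219.0, 166.0, 284.0, 210.0], 2422)]
side float [(0.96, [254.0, 224.0, 310.0, 255.0], 889), (0.74, [201.0, 242.0, 239.0, 267.0], 565), (0.73, [194.0, 204.0, 214.0, 224.0], 351), (0.56, [194.0, 292.0, 253.0, 350.0], 1587)]
side cover [(0.55, [220.0, 163.0, 286.0, 187.0], 866)]
3.6667 [0.62337132 0.09105549 0.40482608]
```

View pics/wrist2.png

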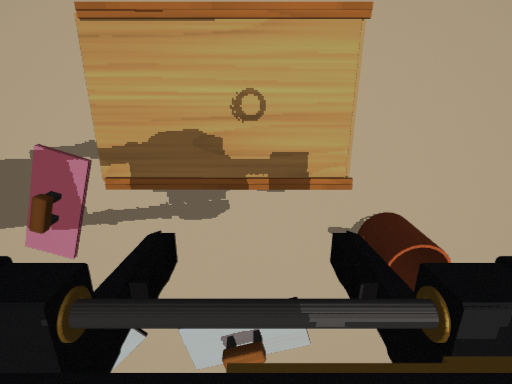

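View pics/side2.png

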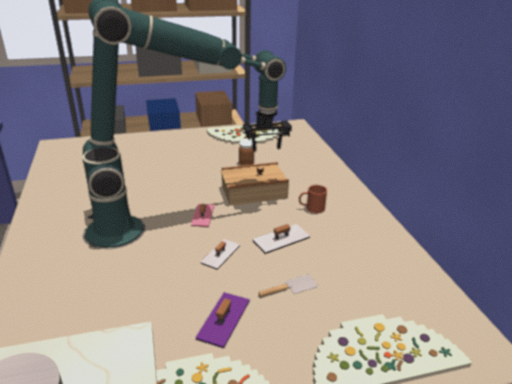

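Wrist view: the box is square to the image. Its batten corners are at about (78,3)–(372,3) and (106,178)–(352,178), and the knob ring is at (249,104). Next I'll fit the box and float poses.

```bash
python3 - <<'E'
from h import *
import pickle
from scipy.optimize import minimize
o=pickle.load(open("shots2.pkl","rb"))
w=o["wrist"];M=w["M"]
for uv,z in [((78,3),.094),((372,3),.094),((106,178),.094),((352,178),.094),((249,104),.112),((80,18),.087),((364,19),.087),((348,178),.087),((106,178),.087)]:
    print(uv,ray(w,uv,z,M).round(4))
# silhouette fit of float in scene & side
def boxpts(x,y,yaw,L,W,z0,z1,cx=0):
    P=np.array([[sx*L/2+cx,sy*W/2,z] for sx in(-1,1) for sy in(-1,1) for z in(z0,z1)])
    c,s=np.cos(yaw),np.sin(yaw);R=np.array([[c,-s,0],[s,c,0],[0,0,1]])
    return P@R.T+[x,y,0]
def sil(cam,parts,sc=4):
    im=np.zeros((384*sc,512*sc),np.uint8)
    for P in parts:
        q=(proj(cam,P,cam["M"])+.5)*sc-.5
        cv2.fillConvexPoly(im,cv2.convexHull(np.round(q).astype(np.int32)),255)
    return cv2.resize(im,(512,384),interpolation=cv2.INTER_AREA)/255.
def fit(name,gen,p0,pick,cams=("scene","side")):
    masks={n:pick(n) for n in cams}
    def cost(p):
        return sum(np.abs(sil(o[n],gen(p))-masks[n]).sum()/masks[n].sum() for n in cams)
    best=None
    for y0 in (p0[2]-.3,p0[2],p0[2]+.3):
        r=minimize(cost,[p0[0],p0[1],y0],method="Nelder-Mead",options=dict(initial_simplex=np.array([[p0[0],p0[1],y0],[p0[0]+.02,p0[1],y0],[p0[0],p0[1]+.02,y0],[p0[0],p0[1],y0+.2]]),xatol=1e-4))
        if best is None or r.fun<best.fun:best=r
    print(name,cams,best.x.round(4),best.fun); return best.x
def pf(n):
    t={"scene":(229,177),"side":(282,240)}[n]
    m=[r["mask"] for r in o[n]["float"]]
    return min(m,key=lambda a:np.hypot(*(np.argwhere(a).mean(0)[::-1]-t))).astype(float)
gf=lambda p:[boxpts(*p,.2,.09,0,.012),boxpts(*p,.064,.024,.036,.058)]
for c in (("scene","side"),("scene",),("side",)): fit("float",gf,[.606,-.203,.2],pf,c)
gb=lambda p:[boxpts(*p,.26,.172,0,.094)]
for c in (("scene","side"),): fit("box",gb,[.6,.165,0],lambda n:o[n]["toolbox"][0]["mask"].astype(float),c)
i=cv2.cvtColor(w["pixels"],cv2.COLOR_RGB2BGR)
cv2.imwrite("pics/w2z.png",cv2.resize(i[0:200,60:390],None,fx=2.4,fy=2.4,interpolation=cv2.INTER_NEAREST))
E
```

```text
(78, 3) [0.4706 0.2486 0.094 ]
(372, 3) [0.726  0.2495 0.094 ]
(106, 178) [0.4699 0.0905 0.094 ]
(352, 178) [0.7263 0.0915 0.094 ]
(249, 104) [0.6193 0.1656 0.112 ]
(80, 18) [0.4665 0.2387 0.087 ]
(364, 19) [0.7229 0.2388 0.087 ]
(348, 178) [0.7245 0.0894 0.087 ]
(106, 178) [0.4662 0.0885 0.087 ]
float ('scene', 'side') [ 0.6113 -0.2045  0.2983] 0.15139818242764527
float ('scene',) [ 0.6121 -0.2041  0.3065] 0.05154128397485335
float ('side',) [ 0.6099 -0.2038  0.2774] 0.09304131101259402
box ('scene', 'side') [0.5963 0.1627 0.0011] 0.07602911519184748
```

View pics/w2z.png

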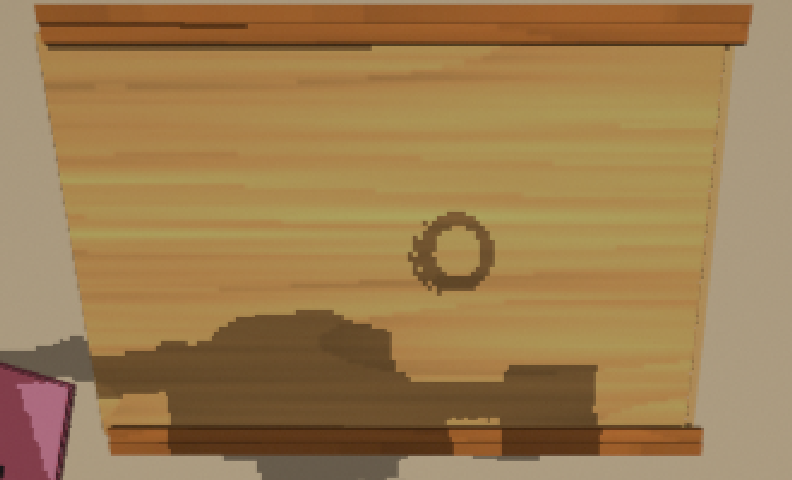

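Box centre is about (0.598,0.164) with yaw about 0, and the cover is roughly 7 mm open. The float is at (0.611,-0.204) with yaw about 0.29. I'll grasp the knob with the jaw along x.

Emit:
apply_moves([
  {"jaw":1,"x":37,"y":-2,"z":10,"ax":0,"ay":0,"az":0},
  {"jaw":1,"x":73,"y":-4,"z":25,"ax":0,"ay":0,"az":0},
  {"jaw":1,"x":73,"y":-4,"z":65,"ax":0,"ay":0,"az":0},
  {"jaw":1,"x":73,"y":-4,"z":105,"ax":0,"ay":0,"az":0},
  {"jaw":1,"x":73,"y":-4,"z":145,"ax":0,"ay":0,"az":0},
])

```text
t: 4.08
tool_pos: [0.6212, 0.1641, 0.2594]
eef_rot: [[-0.002, 1.0, 0.003], [1.0, 0.002, 0.001], [0.001, 0.003, -1.0]]
contact_force: [-0.1, 0.0, 0.1]
grip_width: 0.999
```

Emit:
apply_moves([
  {"jaw":1,"x":0,"y":0,"z":0,"ax":0,"ay":0,"az":0},
  {"jaw":0,"x":0,"y":0,"z":0,"ax":0,"ay":0,"az":0},
  {"jaw":-0.5,"x":0,"y":0,"z":0,"ax":0,"ay":0,"az":0},
  {"jaw":-0.8,"x":0,"y":0,"z":0,"ax":0,"ay":0,"az":0},
  {"jaw":-1,"x":0,"y":0,"z":0,"ax":0,"ay":0,"az":0},
])

```text
t: 4.5
tool_pos: [0.6212, 0.1629, 0.2603]
eef_rot: [[0.0, 1.0, 0.001], [1.0, -0.0, 0.0], [0.0, 0.001, -1.0]]
contact_force: [0.4, -0.4, -0.5]
grip_width: 0.721
```

Emit:
apply_moves([
  {"jaw":-1,"x":0,"y":0,"z":0,"ax":0,"ay":0,"az":0},
  {"jaw":-1,"x":0,"y":0,"z":0,"ax":0,"ay":0,"az":0},
  {"jaw":-1,"x":0,"y":0,"z":0,"ax":0,"ay":0,"az":0},
  {"jaw":-1,"x":0,"y":0,"z":0,"ax":0,"ay":0,"az":0},
  {"jaw":-1,"x":0,"y":0,"z":0,"ax":0,"ay":0,"az":0},
])

```text
t: 4.92
tool_pos: [0.6209, 0.163, 0.2598]
eef_rot: [[0.0, 1.0, -0.0], [1.0, -0.0, 0.0], [0.0, -0.0, -1.0]]
contact_force: [-0.7, -1.0, 0.9]
grip_width: 0.346
```

```bash
python3 - <<'E'
from h import *
p=vision.read_camera("side");save(p,"side3");
i=cv2.imread("pics/side3.png");cv2.imwrite("pics/side3z.png",cv2.resize(i[100:260,190:350],None,fx=3.5,fy=3.5,interpolation=cv2.INTER_CUBIC))
print(bot.read_state())
E
```

```text
{'t': 4.9667, 'joints': array([ 1.24833732e+01,  1.85884006e+01,  1.03623742e+02, -8.25465908e-04,
        5.78002384e+01,  1.24809364e+01]), 'dq': array([ 0.0648037 ,  0.00223998,  0.07311521, -0.11576994,  0.00421809,
       -0.04507453]), 'joint_torque': array([ 1.29631197e-02, -4.88697660e+01, -3.15190279e+01,  7.34043773e-02,
       -1.94842299e-01, -3.33615964e-03]), 'tool_pos': array([0.62092851, 0.16296825, 0.25981589]), 'eef_rot': array([[-5.02143484e-05,  9.99999977e-01, -2.08339461e-04],
       [ 9.99999997e-01,  5.02021384e-05, -5.86107346e-05],
       [-5.86002741e-05, -2.08342403e-04, -9.99999977e-01]]), 'contact_force': array([-0.69726277, -0.16296776,  0.40530006]), 'ft_torque': array([-0.03486684,  0.11099957, -0.03738045]), 'grip_width': 0.3456380242212506}
```

View pics/side3z.png

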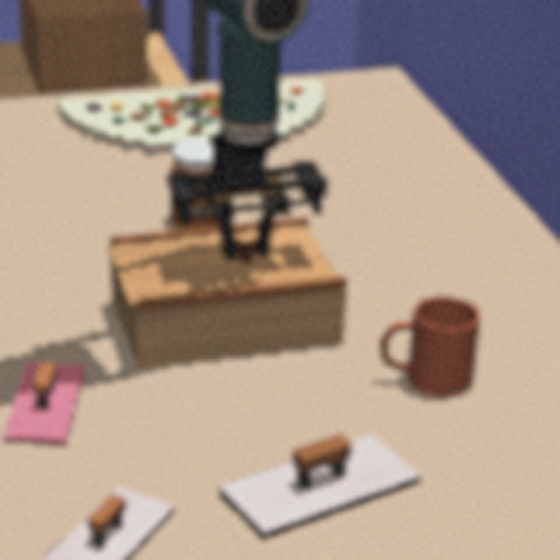

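The knob is gripped (0.346 × 88 ≈ 30 mm). Pulling the cover open.

Emit:
apply_moves([
  {"jaw":-1,"x":0,"y":-8,"z":0,"ax":0,"ay":0,"az":0},
  {"jaw":-1,"x":0,"y":-26,"z":0,"ax":0,"ay":0,"az":0},
  {"jaw":-1,"x":0,"y":-45,"z":0,"ax":0,"ay":0,"az":0},
  {"jaw":-1,"x":0,"y":-65,"z":0,"ax":0,"ay":0,"az":0},
  {"jaw":-1,"x":0,"y":-85,"z":0,"ax":0,"ay":0,"az":0},
])

```text
t: 5.38
tool_pos: [0.5354, 0.1628, 0.2598]
eef_rot: [[0.0, 1.0, 0.002], [1.0, -0.0, -0.0], [-0.0, 0.002, -1.0]]
contact_force: [2.6, 0.1, -1.3]
grip_width: 0.347
```

Emit:
apply_moves([
  {"jaw":-1,"x":0,"y":-20,"z":0,"ax":0,"ay":0,"az":0},
  {"jaw":-1,"x":0,"y":-40,"z":0,"ax":0,"ay":0,"az":0},
  {"jaw":-1,"x":0,"y":-55,"z":0,"ax":0,"ay":0,"az":0},
  {"jaw":-1,"x":0,"y":-63,"z":0,"ax":0,"ay":0,"az":0},
  {"jaw":-1,"x":0,"y":-66,"z":0,"ax":0,"ay":0,"az":0},
])

```text
t: 5.8
tool_pos: [0.4689, 0.1628, 0.2598]
eef_rot: [[-0.001, 1.0, 0.0], [1.0, 0.001, -0.0], [-0.0, 0.0, -1.0]]
contact_force: [3.3, -2.2, -2.9]
grip_width: 0.35
```

Emit:
apply_moves([
  {"jaw":-1,"x":0,"y":-1,"z":0,"ax":0,"ay":0,"az":0},
  {"jaw":-1,"x":0,"y":-2,"z":0,"ax":0,"ay":0,"az":0},
  {"jaw":-1,"x":0,"y":-2,"z":0,"ax":0,"ay":0,"az":0},
])

```text
t: 6.05
tool_pos: [0.4684, 0.1628, 0.2598]
eef_rot: [[0.0, 1.0, -0.0], [1.0, -0.0, -0.001], [-0.001, -0.0, -1.0]]
contact_force: [0.4, -2.8, 1.1]
grip_width: 0.355
```

Emit:
apply_moves([
  {"jaw":-1,"x":0,"y":-1,"z":0,"ax":0,"ay":0,"az":0},
  {"jaw":-1,"x":0,"y":-1,"z":0,"ax":0,"ay":0,"az":0},
])

```text
t: 6.22
tool_pos: [0.4676, 0.1628, 0.2598]
eef_rot: [[0.0, 1.0, 0.0], [1.0, -0.0, -0.001], [-0.001, 0.0, -1.0]]
contact_force: [0.8, -3.7, 0.3]
grip_width: 0.352
```

Emit:
apply_moves([
  {"jaw":-1,"x":0,"y":-1,"z":0,"ax":0,"ay":0,"az":0},
  {"jaw":-1,"x":0,"y":-2,"z":0,"ax":0,"ay":0,"az":0},
  {"jaw":-1,"x":0,"y":-2,"z":0,"ax":0,"ay":0,"az":0},
])

```text
t: 6.47
tool_pos: [0.4661, 0.1628, 0.2598]
eef_rot: [[-0.0, 1.0, 0.003], [1.0, 0.0, -0.0], [-0.0, 0.003, -1.0]]
contact_force: [5.9, -4.7, -4.3]
grip_width: 0.353
```

Emit:
apply_moves([
  {"jaw":-1,"x":0,"y":-1,"z":0,"ax":0,"ay":0,"az":0},
  {"jaw":-1,"x":0,"y":-2,"z":0,"ax":0,"ay":0,"az":0},
  {"jaw":-1,"x":0,"y":-2,"z":0,"ax":0,"ay":0,"az":0},
])

```text
t: 6.72
tool_pos: [0.4654, 0.1627, 0.2599]
eef_rot: [[-0.0, 1.0, 0.008], [1.0, 0.0, -0.0], [-0.0, 0.008, -1.0]]
contact_force: [13.8, -5.4, -10.2]
grip_width: 0.351
```

```bash
python3 - <<'E'
from h import *
p=vision.read_camera("scene");save(p,"sc4")
i=cv2.imread("pics/sc4.png");cv2.imwrite("pics/sc4z.png",cv2.resize(i[150:300,180:340],None,fx=3.5,fy=3.5,interpolation=cv2.INTER_CUBIC))
s=bot.read_state();print(s["contact_force"],s["tool_pos"])
E
```

```text
[12.98815525 -5.69488479 -9.89245487] [0.46539064 0.16273256 0.25987431]
```

View pics/sc4z.png

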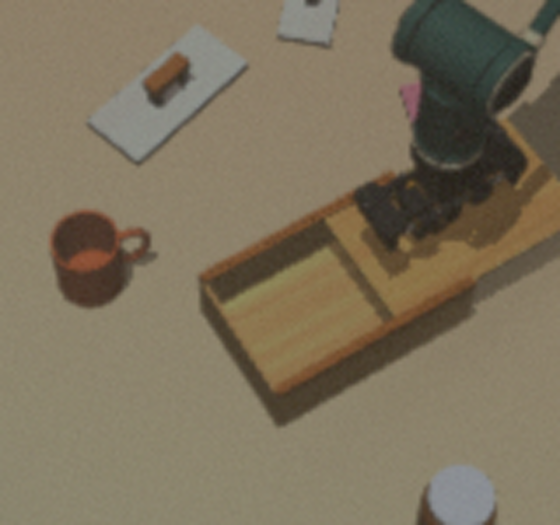

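The cover is at its stop: force rose to 14 N with the TCP at x≈0.466, and the scene view shows the cavity open from the cover edge to the far wall. I'll relax, release, lift, and go view the float from above.

Emit:
apply_moves([
  {"jaw":-1,"x":0,"y":2,"z":0,"ax":0,"ay":0,"az":0},
  {"jaw":-0.5,"x":0,"y":3,"z":0,"ax":0,"ay":0,"az":0},
  {"jaw":0.5,"x":0,"y":3,"z":0,"ax":0,"ay":0,"az":0},
  {"jaw":0.5,"x":0,"y":3,"z":0,"ax":0,"ay":0,"az":0},
  {"jaw":0.5,"x":0,"y":3,"z":0,"ax":0,"ay":0,"az":0},
])

```text
t: 7.18
tool_pos: [0.4656, 0.1634, 0.2595]
eef_rot: [[0.0, 1.0, -0.001], [1.0, -0.0, 0.001], [0.001, -0.001, -1.0]]
contact_force: [-0.3, -0.2, 0.4]
grip_width: 0.55
```

Emit:
apply_moves([
  {"jaw":0.5,"x":0,"y":0,"z":0,"ax":0,"ay":0,"az":0},
  {"jaw":0.5,"x":0,"y":0,"z":-20,"ax":0,"ay":0,"az":0},
  {"jaw":1,"x":0,"y":0,"z":-60,"ax":0,"ay":0,"az":0},
  {"jaw":1,"x":0,"y":0,"z":-100,"ax":0,"ay":0,"az":0},
  {"jaw":1,"x":0,"y":0,"z":-140,"ax":0,"ay":0,"az":0},
])

```text
t: 7.6
tool_pos: [0.4652, 0.1631, 0.4006]
eef_rot: [[-0.0, 1.0, -0.002], [1.0, 0.0, 0.0], [0.0, -0.002, -1.0]]
contact_force: [0.4, 0.8, 0.4]
grip_width: 0.93
```

Emit:
apply_moves([
  {"jaw":1,"x":-40,"y":6,"z":0,"ax":0,"ay":0,"az":0},
  {"jaw":1,"x":-80,"y":12,"z":0,"ax":0,"ay":0,"az":0},
  {"jaw":1,"x":-120,"y":18,"z":0,"ax":0,"ay":0,"az":0},
  {"jaw":1,"x":-160,"y":24,"z":0,"ax":0,"ay":0,"az":0},
  {"jaw":1,"x":-200,"y":30,"z":0,"ax":0,"ay":0,"az":0},
])

```text
t: 8.02
tool_pos: [0.4957, -0.0383, 0.4]
eef_rot: [[-0.001, 1.0, 0.001], [1.0, 0.001, 0.001], [0.001, 0.001, -1.0]]
contact_force: [1.6, -0.3, 0.2]
grip_width: 0.998
```

Emit:
apply_moves([
  {"jaw":1,"x":-40,"y":6,"z":0,"ax":0,"ay":0,"az":0},
  {"jaw":1,"x":-80,"y":12,"z":0,"ax":0,"ay":0,"az":0},
  {"jaw":1,"x":-120,"y":18,"z":0,"ax":0,"ay":0,"az":0},
  {"jaw":1,"x":-160,"y":24,"z":0,"ax":0,"ay":0,"az":0},
  {"jaw":1,"x":-193,"y":30,"z":0,"ax":0,"ay":0,"az":0},
])

```text
t: 8.43
tool_pos: [0.5258, -0.2323, 0.3996]
eef_rot: [[0.001, 1.0, 0.0], [1.0, -0.001, 0.0], [0.0, 0.0, -1.0]]
contact_force: [0.7, 0.1, 0.1]
grip_width: 0.998
```

Emit:
apply_moves([
  {"jaw":1,"x":0,"y":0,"z":0,"ax":0,"ay":0,"az":0.12},
  {"jaw":1,"x":0,"y":0,"z":0,"ax":0,"ay":0,"az":0.24},
  {"jaw":1,"x":0,"y":0,"z":0,"ax":0,"ay":0,"az":0.36},
  {"jaw":1,"x":0,"y":0,"z":0,"ax":0,"ay":0,"az":0.48},
  {"jaw":1,"x":0,"y":0,"z":0,"ax":0,"ay":0,"az":0.6},
])

```text
t: 8.85
tool_pos: [0.5259, -0.2298, 0.3994]
eef_rot: [[0.57, 0.822, -0.0], [0.822, -0.57, 0.001], [0.001, -0.001, -1.0]]
contact_force: [0.3, -0.0, -0.3]
grip_width: 1.003
```

Emit:
apply_moves([
  {"jaw":1,"x":0,"y":0,"z":0,"ax":0,"ay":0,"az":0.12},
  {"jaw":1,"x":0,"y":0,"z":0,"ax":0,"ay":0,"az":0.24},
  {"jaw":1,"x":0,"y":0,"z":0,"ax":0,"ay":0,"az":0.36},
  {"jaw":1,"x":0,"y":0,"z":0,"ax":0,"ay":0,"az":0.48},
  {"jaw":1,"x":0,"y":0,"z":0,"ax":0,"ay":0,"az":0.6},
])

```text
t: 9.27
tool_pos: [0.526, -0.2296, 0.3995]
eef_rot: [[0.934, 0.357, -0.0], [0.357, -0.934, 0.001], [0.0, -0.001, -1.0]]
contact_force: [0.3, -0.6, 0.7]
grip_width: 0.997
```

Emit:
apply_moves([
  {"jaw":1,"x":0,"y":0,"z":0,"ax":0,"ay":0,"az":0.08},
  {"jaw":1,"x":0,"y":0,"z":0,"ax":0,"ay":0,"az":0.08},
  {"jaw":1,"x":0,"y":0,"z":0,"ax":0,"ay":0,"az":0.08},
])

```text
t: 9.52
tool_pos: [0.526, -0.2297, 0.3995]
eef_rot: [[0.957, 0.289, -0.0], [0.289, -0.957, 0.001], [-0.0, -0.001, -1.0]]
contact_force: [-0.3, -0.1, -0.4]
grip_width: 1.001
```

```bash
python3 - <<'E'
from h import *
import pickle
st=bot.read_state(); print(st["joints"].round(1),st["tool_pos"],st["eef_rot"].round(3))
out={}
for n in ["wrist","scene"]:
    p=vision.read_camera(n); M=w2c(p,st); save(p,n+"5")
    d={k:p[k] for k in ("pixels","fx","fy","cx","cy")}; d["M"]=M
    if n=="wrist":
        d["float"]=nets.regions_of(p,"float")
        print([(round(r["score"],2),np.round(r["box"]).tolist(),int(r["mask"].sum())) for r in d["float"]])
        for l,z in {"float":0,"float_handle":.047}.items():
            print(l,[(round(r["score"],2),np.round(r["uv"],1),ray(p,r["uv"],z,M).round(3).tolist()) for r in nets.pinpoint(p,l)][:4])
    out[n]=d
pickle.dump(out,open("shots5.pkl","wb"))
E
```

```text
[-26.1   4.4 104.9   0.   70.7  47.1] [ 0.52597856 -0.22969178  0.39954024] [[ 0.957  0.289 -0.   ]
 [ 0.289 -0.957  0.001]
 [-0.    -0.001 -1.   ]]
[(0.89, [213.0, 0.0, 297.0, 171.0], 12957), (0.69, [183.0, 208.0, 278.0, 299.0], 4218), (0.52, [367.0, 329.0, 388.0, 357.0], 191)]
float [(0.96, array([231.2, 257.1]), [0.374, -0.24, 0.0]), (0.85, array([255.1,  90.5]), [0.609, -0.206, 0.0]), (0.77, array([ 49.9, 224.7]), [0.349, 0.023, 0.0])]
float_handle [(0.97, array([254.8,  88.9]), [0.61, -0.205, 0.047]), (0.89, array([229.3, 273.9]), [0.377, -0.24, 0.047]), (0.69, array([ 28.9, 238.2]), [0.354, 0.019, 0.047])]
```

View pics/wrist5.png

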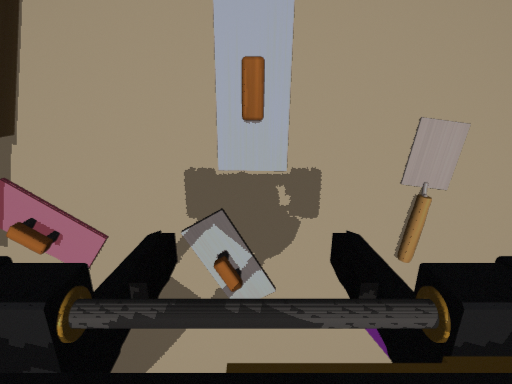

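View pics/scene5.png

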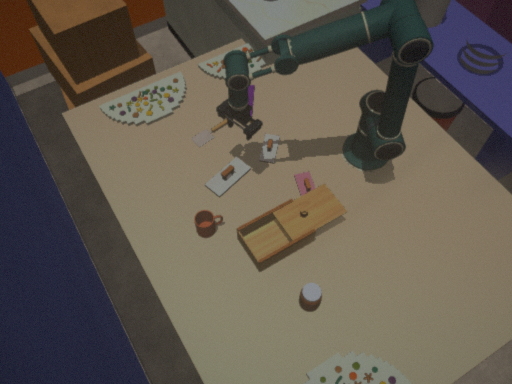

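```bash
python3 - <<'E'
from h import *
import pickle
o=pickle.load(open("shots5.pkl","rb"));w=o["wrist"];M=w["M"]
i=cv2.cvtColor(w["pixels"],cv2.COLOR_RGB2BGR)
cv2.imwrite("pics/w5z.png",cv2.resize(i[0:185,200:310],None,fx=3.2,fy=3.2,interpolation=cv2.INTER_NEAREST))
m=w["float"][0]["mask"]
# edges of the white plate by row
mid=[];L=[];R=[]
for r in range(4,166,3):
    c=np.flatnonzero(m[r]); L.append(ray(w,(c[0]-.5,r),.012,M)[:2]);R.append(ray(w,(c[-1]+.5,r),.012,M)[:2])
L=np.array(L);R=np.array(R)
for q in (L,R,(L+R)/2):
    a=np.polyfit(q[:,0],q[:,1],1);print("yaw",np.arctan(a[0]).round(4), "y at .61",np.polyval(a,.61).round(4))
print("width",np.median(np.hypot(*(L-R).T)))
rr=np.argwhere(m);print("near end row",rr[:,0].max(), ray(w,(253,rr[:,0].max()+.5),.012,M))
# handle: orange
im=w["pixels"].astype(int);hm=((im[...,0]-im[...,2])>60);hm[:, :225]=0;hm[:,285:]=0;hm[150:]=0
rc=np.argwhere(hm);print("handle px",rc.min(0),rc.max(0)); 
for row in (rc[:,0].min(),rc[:,0].max()+1): print(ray(w,(rc[:,1].mean()+.0,row),.058,M).round(4))
print(ray(w,(rc[:,1].mean(),rc[:,0].mean()),.055,M).round(4))
E
```

```text
yaw 0.2834 y at .61 -0.1554
yaw 0.2806 y at .61 -0.2493
yaw 0.2821 y at .61 -0.2024
width 0.09006512213067762
near end row 171 [ 0.51258337 -0.23218917  0.012     ]
handle px [ 57 242] [119 263]
[ 0.6385 -0.1935  0.058 ]
[ 0.579  -0.2114  0.058 ]
[ 0.6109 -0.2018  0.055 ]
```

View pics/w5z.png

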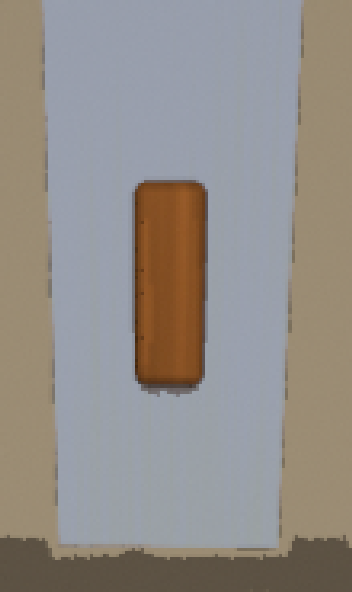

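```bash
cat > plan.py <<'E'
import numpy as np, heapq
g=50.
def rect(x0,x1,z0,z1,s=3):
    xs=np.linspace(x0,x1,max(2,int((x1-x0)/s)+1));zs=np.linspace(z0,z1,max(2,int((z1-z0)/s)+1))
    return np.array([(x,z) for x in xs for z in (z0,z1)]+[(x,z) for x in(x0,x1) for z in zs])
plate=rect(-100,100,0,12);bar=np.r_[rect(-32,32,36,58),rect(-26,26,12,36)];fing=rect(-11,11,g-19,g+45);body=rect(-37.5,37.5,g+45,g+120,5)
def sd(P,x0,x1,z0,z1):
    dx=np.maximum(x0-P[...,0],P[...,0]-x1);dz=np.maximum(z0-P[...,1],P[...,1]-z1)
    return np.where((dx>0)&(dz>0),np.hypot(dx,dz),np.maximum(dx,dz)).min(-1)
obsA=[(-290,-30,81,87),(-130,-124,0,81),(124,130,-50,80),(-150,-110,87,123)]
obsB=[(-130,130,0,94),(-150,-110,87,123)]
xs=np.arange(-24,60,2.);zs=np.arange(6,170,2.);ths=np.arange(0,45,1.)
C=np.zeros((len(ths),len(xs),len(zs)))
for k,t in enumerate(np.radians(ths)):
    c,s=np.cos(t),np.sin(t);R=np.array([[c,s],[-s,c]])  # row-vector: (x,z)->(xc - zs, xs+zc)
    XZ=np.stack(np.meshgrid(xs,zs,indexing="ij"),-1)[:,:,None,:]
    A=np.concatenate([plate,bar,fing])@R+XZ; B=body@R+XZ
    m=np.min([sd(A,*o) for o in obsA]+[sd(B,*o) for o in obsB],0)
    pl=(plate@R+XZ)[...,1].min(-1)-6   # floor: allowed to touch at the end
    C[k]=np.where(pl<-0.01,-99,np.minimum(m,np.where(pl<14,pl*0.5+3,99)))
def run(goalx):
    start=(0,np.argmin(abs(xs-goalx)),0)
    best={start:C[start]};prev={};h=[(-C[start],0,start)];done=set()
    while h:
        b,L,n=heapq.heappop(h)
        if n in done: continue
        done.add(n)
        if zs[n[2]]>=160: break
        for d in [(a,b_,c_) for a in(-1,0,1) for b_ in(-1,0,1) for c_ in(-1,0,1)]:
            m=(n[0]+d[0],n[1]+d[1],n[2]+d[2])
            if not all(0<=m[i]<C.shape[i] for i in range(3)) or m in done: continue
            v=min(-b,C[m])
            if v>best.get(m,-100): best[m]=v;prev[m]=n;heapq.heappush(h,(-v,L+1,m))
    path=[n]
    while path[-1] in prev: path.append(prev[path[-1]])
    return -b,path
if __name__=="__main__":
    for gx in (0,6,12,16,20):
        b,p=run(gx);print(gx,"bottleneck",b,"goal",C[p[-1]])
    b,p=run(12)
    for n in p[::4]+[p[-1]]: print(ths[n[0]],xs[n[1]],zs[n[2]],C[n].round(1))
E
python3 plan.py
```

```text
0 bottleneck 3.0 goal 3.0
6 bottleneck 3.0 goal 3.0
12 bottleneck 3.0 goal 3.0
16 bottleneck 3.0 goal 3.0
20 bottleneck 3.0 goal 3.0
30.0 42.0 160.0 23.0
34.0 50.0 152.0 9.1
38.0 56.0 144.0 3.0
40.0 58.0 136.0 3.7
37.0 58.0 128.0 3.7
33.0 58.0 120.0 3.4
29.0 58.0 112.0 3.7
25.0 56.0 104.0 3.5
21.0 52.0 96.0 3.4
17.0 46.0 88.0 3.7
13.0 38.0 80.0 4.3
9.0 30.0 72.0 6.3
9.0 22.0 64.0 3.2
5.0 14.0 56.0 9.2
1.0 6.0 48.0 3.3
0.0 6.0 40.0 4.0
0.0 6.0 32.0 4.0
0.0 6.0 24.0 4.0
0.0 2.0 16.0 7.0
0.0 10.0 8.0 4.0
0.0 12.0 6.0 3.0
```

```bash
cat > plan2.py <<'E'
from plan import *
for k,t in enumerate(np.radians(ths)):
    c,s=np.cos(t),np.sin(t);R=np.array([[c,s],[-s,c]])
    XZ=np.stack(np.meshgrid(xs,zs,indexing="ij"),-1)[:,:,None,:]
    A=np.concatenate([plate,bar,fing])@R+XZ; B=body@R+XZ
    m=np.min([sd(A,*o) for o in obsA]+[sd(B,*o) for o in obsB],0)
    pl=(plate@R+XZ)[...,1].min(-1)-6
    C[k]=np.where(pl<-0.01,-99,np.minimum(m,pl+6))
W=np.where(C>1,1+(12/np.maximum(C,1))**3,np.inf)
def run2(goalx):
    s=(0,np.argmin(abs(xs-goalx)),0);dist={s:0};prev={};h=[(0,s)];done=set()
    while h:
        d0,n=heapq.heappop(h)
        if n in done: continue
        done.add(n)
        if zs[n[2]]>=160 and ths[n[0]]<=30: break
        for a in(-1,0,1):
            for b in(-1,0,1):
                for c in(-1,0,1):
                    m=(n[0]+a,n[1]+b,n[2]+c)
                    if (a,b,c)==(0,0,0) or not all(0<=m[i]<C.shape[i] for i in range(3)) or m in done: continue
                    if not np.isfinite(W[m]): continue
                    v=d0+W[m]*np.sqrt(a*a+b*b+c*c)
                    if v<dist.get(m,1e18): dist[m]=v;prev[m]=n;heapq.heappush(h,(v,m))
    p=[n]
    while p[-1] in prev:p.append(prev[p[-1]])
    return p
for gx in (6,12,18):
    p=run2(gx);print(gx,min(C[n] for n in p[:-12]))
    for n in p[::3]+[p[-1]]: print(ths[n[0]],xs[n[1]],zs[n[2]],C[n].round(1))
E
python3 plan2.py
```

```text
6 7.730119520626914
30.0 58.0 162.0 25.0
33.0 58.0 162.0 20.9
36.0 58.0 162.0 17.7
39.0 58.0 162.0 15.9
42.0 58.0 156.0 11.7
44.0 58.0 150.0 8.0
44.0 58.0 144.0 7.7
44.0 58.0 138.0 8.6
44.0 58.0 132.0 12.5
44.0 58.0 126.0 16.8
44.0 58.0 120.0 21.1
44.0 58.0 114.0 25.4
41.0 58.0 108.0 25.4
38.0 58.0 102.0 25.6
35.0 58.0 96.0 26.2
32.0 58.0 90.0 27.0
29.0 52.0 84.0 25.1
26.0 46.0 78.0 24.0
23.0 40.0 72.0 23.6
20.0 34.0 70.0 20.3
17.0 28.0 68.0 16.6
14.0 22.0 68.0 13.2
11.0 16.0 66.0 11.1
8.0 14.0 64.0 11.0
5.0 14.0 58.0 9.9
3.0 14.0 52.0 10.1
2.0 14.0 46.0 10.1
2.0 14.0 40.0 10.1
2.0 14.0 34.0 10.1
1.0 14.0 28.0 10.0
0.0 12.0 22.0 10.0
0.0 12.0 16.0 12.0
0.0 6.0 10.0 10.0
0.0 6.0 6.0 6.0
12 7.730119520626914
30.0 58.0 162.0 25.0
33.0 58.0 162.0 20.9
36.0 58.0 162.0 17.7
39.0 58.0 162.0 15.9
42.0 58.0 156.0 11.7
44.0 58.0 150.0 8.0
44.0 58.0 144.0 7.7
44.0 58.0 138.0 8.6
44.0 58.0 132.0 12.5
44.0 58.0 126.0 16.8
44.0 58.0 120.0 21.1
44.0 58.0 114.0 25.4
41.0 58.0 108.0 25.4
38.0 58.0 102.0 25.6
35.0 58.0 96.0 26.2
32.0 58.0 90.0 27.0
29.0 52.0 84.0 25.1
26.0 46.0 78.0 24.0
23.0 40.0 72.
[... 290 characters left out ...]
.0
18 7.730119520626914
30.0 58.0 162.0 25.0
33.0 58.0 162.0 20.9
36.0 58.0 162.0 17.7
39.0 58.0 162.0 15.9
42.0 58.0 156.0 11.7
44.0 58.0 150.0 8.0
44.0 58.0 144.0 7.7
44.0 58.0 138.0 8.6
44.0 58.0 132.0 12.5
44.0 58.0 126.0 16.8
44.0 58.0 120.0 21.1
44.0 58.0 114.0 25.4
41.0 58.0 108.0 25.4
38.0 58.0 102.0 25.6
35.0 58.0 96.0 26.2
32.0 58.0 90.0 27.0
29.0 52.0 84.0 25.1
26.0 46.0 78.0 24.0
23.0 40.0 72.0 23.6
20.0 34.0 70.0 20.3
17.0 28.0 68.0 16.6
14.0 22.0 68.0 13.2
11.0 16.0 66.0 11.1
8.0 14.0 64.0 11.0
5.0 14.0 58.0 9.9
3.0 14.0 52.0 10.1
2.0 14.0 46.0 10.1
2.0 14.0 40.0 10.1
2.0 14.0 34.0 10.1
1.0 14.0 28.0 10.0
0.0 12.0 22.0 10.0
0.0 12.0 16.0 12.0
0.0 14.0 10.0 10.0
0.0 18.0 6.0 6.0
```

```bash
sed -i 's/^xs=.*/xs=np.arange(-24,112,2.);zs=np.arange(6,212,2.);ths=np.arange(0,34,1.)/' plan.py; sed -i 's/zs\[n\[2\]\]>=160 and ths\[n\[0\]\]<=30/zs[n[2]]>=200 and C[n]>20/; s/for gx in (6,12,18)/for gx in (12,)/' plan2.py; time python3 plan2.py
```

```text
12 9.864728383141244
33.0 84.0 200.0 65.8
33.0 84.0 194.0 60.6
33.0 84.0 188.0 55.4
33.0 84.0 182.0 50.5
33.0 84.0 176.0 45.8
33.0 84.0 170.0 41.5
33.0 84.0 164.0 37.6
33.0 84.0 158.0 34.3
33.0 84.0 152.0 31.0
33.0 84.0 146.0 27.7
33.0 84.0 140.0 25.1
33.0 84.0 134.0 23.7
33.0 84.0 128.0 23.6
33.0 84.0 122.0 23.8
33.0 84.0 116.0 25.4
33.0 78.0 110.0 23.4
33.0 72.0 104.0 24.3
33.0 66.0 98.0 26.1
33.0 60.0 92.0 27.8
30.0 54.0 86.0 25.7
27.0 48.0 80.0 24.3
24.0 42.0 74.0 23.7
21.0 36.0 70.0 21.9
18.0 30.0 68.0 17.7
15.0 24.0 68.0 14.3
12.0 18.0 66.0 10.6
9.0 14.0 64.0 10.1
6.0 14.0 60.0 10.0
3.0 14.0 54.0 10.1
2.0 14.0 48.0 10.1
2.0 14.0 42.0 10.1
2.0 14.0 36.0 10.1
1.0 14.0 30.0 10.0
1.0 14.0 24.0 10.0
0.0 12.0 18.0 11.2
0.0 12.0 12.0 12.0
0.0 12.0 6.0 6.0
0.0 12.0 6.0 6.0
real	0m58.743s
user	0m48.378s
sys	0m9.934s
```

Emit:
apply_moves([
  {"jaw":1,"x":42,"y":0,"z":20,"ax":0,"ay":0,"az":0.01},
  {"jaw":1,"x":84,"y":-1,"z":45,"ax":0,"ay":0,"az":0.01},
  {"jaw":1,"x":87,"y":-1,"z":85,"ax":0,"ay":0,"az":0.01},
  {"jaw":1,"x":87,"y":-1,"z":120,"ax":0,"ay":0,"az":0.01},
  {"jaw":1,"x":87,"y":-1,"z":120,"ax":0,"ay":0,"az":0.01},
])

```text
t: 10.18
tool_pos: [0.6062, -0.2021, 0.2702]
eef_rot: [[0.96, 0.279, -0.015], [0.279, -0.96, 0.006], [-0.013, -0.009, -1.0]]
contact_force: [-1.9, 1.1, -1.3]
grip_width: 0.998
```

Emit:
apply_moves([
  {"jaw":1,"x":0,"y":0,"z":0,"ax":0,"ay":0,"az":0},
  {"jaw":1,"x":0,"y":0,"z":0,"ax":0,"ay":0,"az":0},
])

```text
t: 10.35
tool_pos: [0.6094, -0.2044, 0.2812]
eef_rot: [[0.961, 0.277, 0.001], [0.277, -0.961, -0.0], [0.001, 0.001, -1.0]]
contact_force: [-0.6, 0.5, 1.5]
grip_width: 0.998
```

```bash
python3 - <<'E'
from h import *
s=bot.read_state();p=vision.read_camera("wrist");print(s["tool_pos"],s["eef_rot"].round(4).tolist(),s["contact_force"]);save(p,"w6")
p=vision.read_camera("side");save(p,"side6");i=cv2.imread("pics/side6.png");cv2.imwrite("pics/side6z.png",cv2.resize(i[140:300,190:350],None,fx=3.5,fy=3.5,interpolation=cv2.INTER_CUBIC))
E
```

```text
[ 0.60936664 -0.20444526  0.28123453] [[0.9608, 0.2772, 0.0011], [0.2772, -0.9608, -0.0005], [0.0009, 0.0008, -1.0]] [-0.61122061  0.53773147  1.54499034]
```

View pics/w6.png

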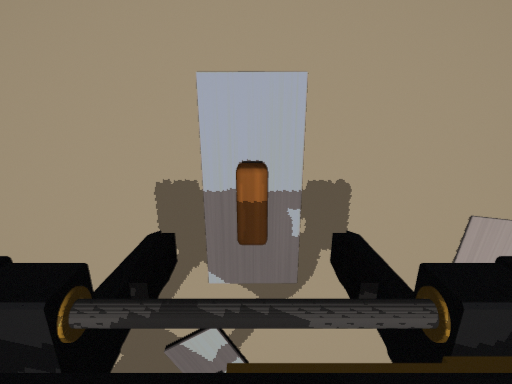

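View pics/side6z.png

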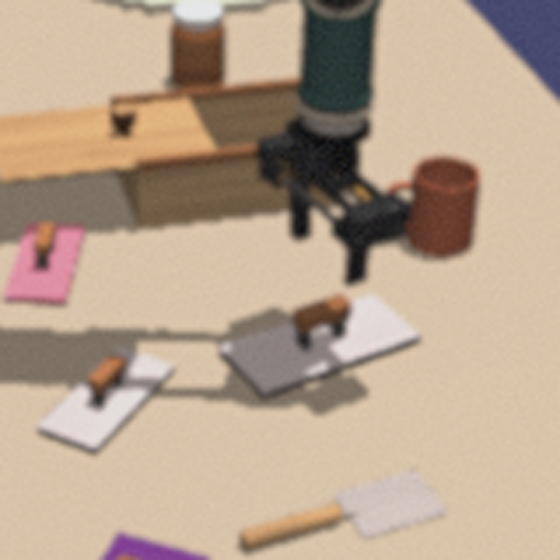

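The wrist view shows the float centred: plate columns 197–307, handle at (252,203), and fingers symmetric about 253. I'll check the along-axis centre, then descend.

```bash
python3 - <<'E'
from h import *
s=bot.read_state();p=vision.read_camera("wrist");M=w2c(p,s)
a=ray(p,(252,71.5),.012,M);b=ray(p,(253,283),.012,M);h=ray(p,(252,161),.055,M);k=ray(p,(252,244.5),.055,M)
print(a,b,(a+b)/2,np.linalg.norm(a-b));print(h,k,(h+k)/2,np.linalg.norm(h-k));print(np.arctan2(*(a-b)[1::-1]), s["tool_pos"])
E
```

```text
[ 0.70692118 -0.1758712   0.012     ] [ 0.51474231 -0.23215884  0.012     ] [ 0.61083174 -0.20401502  0.012     ] 0.200252381618247
[ 0.64553812 -0.1935665   0.055     ] [ 0.57957394 -0.21252234  0.055     ] [ 0.61255603 -0.20304442  0.055     ] 0.06863378974149192
0.2849229562201264 [ 0.61002847 -0.20491197  0.28339722]
```

Emit:
apply_moves([
  {"jaw":1,"x":0,"y":0,"z":25,"ax":0,"ay":0,"az":0},
  {"jaw":1,"x":0,"y":0,"z":55,"ax":0,"ay":0,"az":0},
  {"jaw":1,"x":0,"y":0,"z":75,"ax":0,"ay":0,"az":0},
  {"jaw":1,"x":0,"y":0,"z":80,"ax":0,"ay":0,"az":0},
  {"jaw":1,"x":0,"y":0,"z":80,"ax":0,"ay":0,"az":0},
])

```text
t: 10.92
tool_pos: [0.6086, -0.2043, 0.1997]
eef_rot: [[0.961, 0.277, -0.001], [0.277, -0.961, 0.0], [-0.001, -0.001, -1.0]]
contact_force: [-0.3, 0.6, 0.2]
grip_width: 1.003
```

Emit:
apply_moves([
  {"jaw":1,"x":0,"y":0,"z":0,"ax":0,"ay":0,"az":0},
  {"jaw":1,"x":0,"y":0,"z":0,"ax":0,"ay":0,"az":0},
])

```text
t: 11.08
tool_pos: [0.6103, -0.2047, 0.2025]
eef_rot: [[0.961, 0.277, 0.004], [0.277, -0.961, -0.002], [0.004, 0.003, -1.0]]
contact_force: [0.4, -0.1, 0.4]
grip_width: 1.0
```

Emit:
apply_moves([
  {"jaw":1,"x":0,"y":0,"z":1,"ax":0,"ay":0,"az":0},
  {"jaw":1,"x":0,"y":0,"z":2,"ax":0,"ay":0,"az":0},
  {"jaw":1,"x":0,"y":0,"z":3,"ax":0,"ay":0,"az":0},
  {"jaw":0,"x":0,"y":0,"z":3,"ax":0,"ay":0,"az":0},
  {"jaw":-0.4,"x":0,"y":0,"z":3,"ax":0,"ay":0,"az":0},
])

```text
t: 11.5
tool_pos: [0.609, -0.2041, 0.1968]
eef_rot: [[0.961, 0.277, -0.0], [0.277, -0.961, 0.0], [-0.0, -0.0, -1.0]]
contact_force: [0.5, 0.0, -0.0]
grip_width: 0.875
```

Emit:
apply_moves([
  {"jaw":-0.6,"x":0,"y":0,"z":0,"ax":0,"ay":0,"az":0},
  {"jaw":-1,"x":0,"y":0,"z":0,"ax":0,"ay":0,"az":0},
  {"jaw":-1,"x":0,"y":0,"z":0,"ax":0,"ay":0,"az":0},
  {"jaw":-1,"x":0,"y":0,"z":0,"ax":0,"ay":0,"az":0},
  {"jaw":-1,"x":0,"y":0,"z":0,"ax":0,"ay":0,"az":0},
])

```text
t: 11.92
tool_pos: [0.609, -0.2041, 0.1966]
eef_rot: [[0.961, 0.277, -0.0], [0.277, -0.961, 0.0], [-0.0, -0.0, -1.0]]
contact_force: [-0.5, 0.6, -0.7]
grip_width: 0.498
```

Emit:
apply_moves([
  {"jaw":-1,"x":0,"y":0,"z":0,"ax":0,"ay":0,"az":0},
  {"jaw":-1,"x":0,"y":0,"z":0,"ax":0,"ay":0,"az":0},
  {"jaw":-1,"x":0,"y":0,"z":0,"ax":0,"ay":0,"az":0},
  {"jaw":-1,"x":0,"y":0,"z":0,"ax":0,"ay":0,"az":0},
])

```text
t: 12.25
tool_pos: [0.609, -0.204, 0.1967]
eef_rot: [[0.961, 0.277, -0.0], [0.277, -0.961, 0.0], [-0.0, -0.0, -1.0]]
contact_force: [0.7, 0.4, -0.3]
grip_width: 0.267
```

The handle is gripped (0.267 × 88 ≈ 23.5 mm). Lift, align with the box, and carry over.

Emit:
apply_moves([
  {"jaw":-1,"x":0,"y":0,"z":-10,"ax":0,"ay":0,"az":0},
  {"jaw":-1,"x":0,"y":0,"z":-30,"ax":0,"ay":0,"az":0},
  {"jaw":-1,"x":0,"y":0,"z":-60,"ax":0,"ay":0,"az":0},
  {"jaw":-1,"x":0,"y":0,"z":-90,"ax":0,"ay":0,"az":0},
  {"jaw":-1,"x":0,"y":0,"z":-120,"ax":0,"ay":0,"az":0},
])

```text
t: 12.67
tool_pos: [0.6083, -0.2038, 0.3171]
eef_rot: [[0.961, 0.277, -0.003], [0.277, -0.961, 0.001], [-0.002, -0.002, -1.0]]
contact_force: [1.3, -0.1, -4.0]
grip_width: 0.27
```

Emit:
apply_moves([
  {"jaw":-1,"x":0,"y":0,"z":-30,"ax":0,"ay":0,"az":0.05},
  {"jaw":-1,"x":0,"y":0,"z":-55,"ax":0,"ay":0,"az":0.12},
  {"jaw":-1,"x":0,"y":0,"z":-75,"ax":0,"ay":0,"az":0.2},
  {"jaw":-1,"x":0,"y":0,"z":-80,"ax":0,"ay":0,"az":0.26},
  {"jaw":-1,"x":0,"y":0,"z":-80,"ax":0,"ay":0,"az":0.278},
])

```text
t: 13.08
tool_pos: [0.6094, -0.2042, 0.3998]
eef_rot: [[1.0, 0.001, 0.004], [0.001, -1.0, -0.002], [0.004, 0.002, -1.0]]
contact_force: [0.8, 0.7, -4.2]
grip_width: 0.273
```

Emit:
apply_moves([
  {"jaw":-1,"x":0,"y":-10,"z":0,"ax":0,"ay":0,"az":0},
  {"jaw":-1,"x":5,"y":-40,"z":0,"ax":0,"ay":0,"az":0},
  {"jaw":-1,"x":15,"y":-75,"z":0,"ax":0,"ay":0,"az":0},
  {"jaw":-1,"x":25,"y":-110,"z":0,"ax":0,"ay":0,"az":0},
  {"jaw":-1,"x":30,"y":-145,"z":0,"ax":0,"ay":0,"az":0},
])

```text
t: 13.5
tool_pos: [0.6383, -0.0571, 0.3943]
eef_rot: [[1.0, 0.004, -0.003], [0.004, -1.0, 0.001], [-0.003, -0.001, -1.0]]
contact_force: [0.6, -0.5, -3.6]
grip_width: 0.271
```

Emit:
apply_moves([
  {"jaw":-1,"x":10,"y":-35,"z":0,"ax":0,"ay":0,"az":0},
  {"jaw":-1,"x":15,"y":-70,"z":0,"ax":0,"ay":0,"az":0},
  {"jaw":-1,"x":20,"y":-105,"z":0,"ax":0,"ay":0,"az":0},
  {"jaw":-1,"x":25,"y":-140,"z":0,"ax":0,"ay":0,"az":0},
  {"jaw":-1,"x":30,"y":-170,"z":0,"ax":0,"ay":0,"az":0},
])

```text
t: 13.92
tool_pos: [0.667, 0.1141, 0.394]
eef_rot: [[1.0, 0.005, -0.005], [0.005, -1.0, 0.0], [-0.005, -0.0, -1.0]]
contact_force: [0.4, -0.6, -4.0]
grip_width: 0.268
```

Emit:
apply_moves([
  {"jaw":-1,"x":3,"y":-25,"z":0,"ax":0,"ay":0,"az":0},
  {"jaw":-1,"x":7,"y":-43,"z":0,"ax":0,"ay":0,"az":0},
  {"jaw":-1,"x":10,"y":-53,"z":0,"ax":0,"ay":0,"az":0},
  {"jaw":-1,"x":10,"y":-53,"z":0,"ax":0,"ay":0,"az":0},
  {"jaw":-1,"x":10,"y":-53,"z":0,"ax":0,"ay":0,"az":0},
])

```text
t: 14.33
tool_pos: [0.6779, 0.1639, 0.3957]
eef_rot: [[1.0, 0.004, -0.002], [0.004, -1.0, -0.001], [-0.002, 0.001, -1.0]]
contact_force: [0.1, 0.3, -3.0]
grip_width: 0.27
```

```bash
python3 - <<'E'
from h import *
s=bot.read_state();print(s["joints"].round(1),s["tool_pos"],s["eef_rot"].round(4).tolist(),s["contact_force"],s["grip_width"]);
p=vision.read_camera("wrist");save(p,"w7")
p=vision.read_camera("side");save(p,"side7");i=cv2.imread("pics/side7.png");cv2.imwrite("pics/side7z.png",cv2.resize(i[60:260,170:370],None,fx=2.8,fy=2.8,interpolation=cv2.INTER_CUBIC))
E
```

```text
[ 1.160e+01  1.790e+01  8.940e+01 -1.000e-01  7.290e+01  1.014e+02] [0.67787992 0.16387052 0.39567713] [[1.0, 0.0038, -0.0018], [0.0038, -1.0, -0.0013], [-0.0018, 0.0013, -1.0]] [ 0.09647467  0.27141784 -3.01207027] 0.2701652388074189
```

View pics/w7.png

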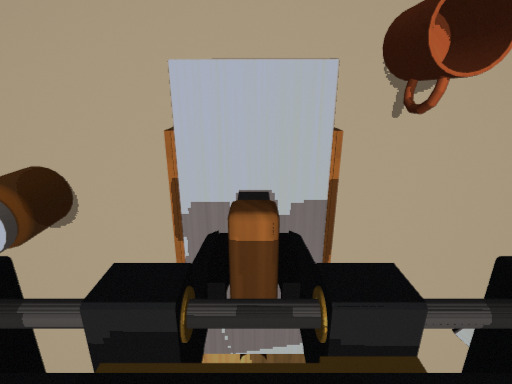

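View pics/side7z.png

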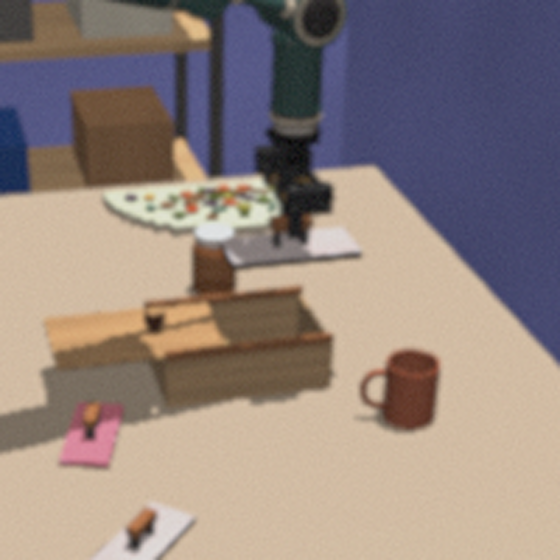

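```bash
python3 - <<'E'
from h import *
s=bot.read_state();p=vision.read_camera("wrist");M=w2c(p,s);save(p,"w8")
i=cv2.imread("pics/w8.png");cv2.imwrite("pics/w8z.png",cv2.resize(i[50:270,150:360],None,fx=2.7,fy=2.7,interpolation=cv2.INTER_NEAREST))
for uv in ((167,130),(341,130)): print(ray(p,uv,.094,M).round(4))
zt=s["tool_pos"][2]-.1967+.012
for uv in ((169,60),(338,60)): print(ray(p,uv,zt,M).round(4))
print(s["tool_pos"])
E
```

```text
[0.7272 0.2462 0.094 ]
[0.7276 0.0794 0.094 ]
[0.7771 0.2075 0.2116]
[0.7773 0.1197 0.2116]
[0.67797827 0.16268161 0.39625525]
```

View pics/w8z.png

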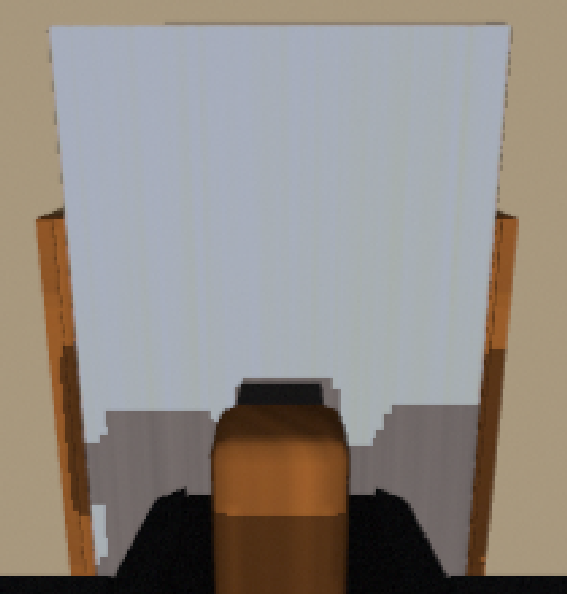

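Box centre is confirmed at (0.597,0.164), and the float is square and centred in the tool. I'll work out the tilted insertion rows.

```bash
cat > rows.py <<'E'
import numpy as np
H=196.7
def tcp(t,x,z):
    t=np.radians(t);return np.array([x-H*np.sin(t),z+H*np.cos(t)])
def gen(start,wps,steps):
    # start: (theta deg, x, z) of float; wps list; steps rows per segment
    pts=[];cur=np.array(start,float)
    for w,n in zip(wps,steps):
        w=np.array(w,float)
        for k in range(1,n+1): pts.append(cur+(w-cur)*k/n)
        cur=w
    base=np.array(start,float)
    for i in range(0,len(pts),5):
        ch=pts[i:i+5];t0=np.radians(base[0])
        # tool x = (cos,sin), tool z = (sin,-cos)
        ex=np.array([np.cos(t0),np.sin(t0)]);ez=np.array([np.sin(t0),-np.cos(t0)])
        out=[]
        for p in ch:
            d=tcp(*p)-tcp(*base)
            out.append((round(d@ex),round(d@ez),round(np.radians(p[0]-base[0]),2)))
        print(out, "end",ch[-1].round(1))
        # propagate the rounded command
        x,z,a=out[-1];P=tcp(*base)+x*ex+z*ez;t=base[0]+np.degrees(a);tr=np.radians(t)
        base=np.array([t,P[0]+H*np.sin(tr),P[1]-H*np.cos(tr)])
        print("   actual end float",base.round(1))
E
python3 - <<'E'
from rows import *
gen((0,81,199.5),[(33,84,200),(33,84,116),(33,60,92),(24,42,74),(18,30,68)],[5,5,4,4,2+0])
E
```

```text
[(-22, 1, np.float64(0.12)), (-44, 5, np.float64(0.23)), (-65, 11, np.float64(0.35)), (-85, 20, np.float64(0.46)), (-104, 31, np.float64(0.58))] end [ 33.  84. 200.]
   actual end float [ 33.2  84.8 200.7]
[(-9, 14, np.float64(-0.0)), (-19, 28, np.float64(-0.0)), (-28, 42, np.float64(-0.0)), (-37, 56, np.float64(-0.0)), (-46, 70, np.float64(-0.0))] end [ 33.  84. 116.]
   actual end float [ 33.2  84.7 116.9]
[(-9, 2, np.float64(-0.0)), (-17, 4, np.float64(-0.0)), (-25, 6, np.float64(-0.0)), (-33, 7, np.float64(-0.0)), (-32, 9, np.float64(-0.04))] end [30.8 55.5 87.5]
   actual end float [30.9 56.2 87.7]
[(2, 2, np.float64(-0.04)), (3, 4, np.float64(-0.08)), (5, 6, np.float64(-0.12)), (8, 7, np.float64(-0.17)), (11, 8, np.float64(-0.23))] end [18. 30. 68.]
   actual end float [17.8 28.6 67.8]
```

Emit:
apply_moves([
  {"jaw":-1,"x":-22,"y":0,"z":1,"ax":0,"ay":0.12,"az":0},
  {"jaw":-1,"x":-44,"y":0,"z":5,"ax":0,"ay":0.23,"az":0},
  {"jaw":-1,"x":-65,"y":0,"z":11,"ax":0,"ay":0.35,"az":0},
  {"jaw":-1,"x":-85,"y":0,"z":20,"ax":0,"ay":0.46,"az":0},
  {"jaw":-1,"x":-104,"y":0,"z":31,"ax":0,"ay":0.58,"az":0},
])

```text
t: 14.9
tool_pos: [0.573, 0.1622, 0.3666]
eef_rot: [[0.833, 0.001, 0.553], [0.0, -1.0, 0.001], [0.553, -0.001, -0.833]]
contact_force: [0.5, -1.8, -4.8]
grip_width: 0.268
```

Emit:
apply_moves([
  {"jaw":-1,"x":0,"y":0,"z":0,"ax":0,"ay":0,"az":0},
  {"jaw":-1,"x":0,"y":0,"z":0,"ax":0,"ay":0,"az":0},
  {"jaw":-1,"x":0,"y":0,"z":0,"ax":0,"ay":0,"az":0},
])

```text
t: 15.15
tool_pos: [0.5754, 0.1633, 0.3677]
eef_rot: [[0.836, 0.002, 0.548], [0.001, -1.0, 0.001], [0.548, -0.0, -0.836]]
contact_force: [0.4, 0.7, -1.7]
grip_width: 0.268
```

Emit:
apply_moves([
  {"jaw":-1,"x":-9,"y":0,"z":14,"ax":0,"ay":0,"az":0},
  {"jaw":-1,"x":-19,"y":0,"z":28,"ax":0,"ay":0,"az":0},
  {"jaw":-1,"x":-28,"y":0,"z":42,"ax":0,"ay":0,"az":0},
  {"jaw":-1,"x":-37,"y":0,"z":56,"ax":0,"ay":0,"az":0},
  {"jaw":-1,"x":-46,"y":0,"z":70,"ax":0,"ay":0,"az":0},
])

```text
t: 15.57
tool_pos: [0.5783, 0.164, 0.2848]
eef_rot: [[0.834, 0.001, 0.552], [0.0, -1.0, 0.001], [0.552, -0.001, -0.834]]
contact_force: [0.2, 0.6, -4.6]
grip_width: 0.264
```

Emit:
apply_moves([
  {"jaw":-1,"x":0,"y":0,"z":0,"ax":0,"ay":0,"az":0},
  {"jaw":-1,"x":0,"y":0,"z":0,"ax":0,"ay":0,"az":0},
  {"jaw":-1,"x":0,"y":0,"z":0,"ax":0,"ay":0,"az":0},
])

```text
t: 15.82
tool_pos: [0.5766, 0.1641, 0.2845]
eef_rot: [[0.835, 0.002, 0.551], [0.001, -1.0, 0.002], [0.551, -0.001, -0.835]]
contact_force: [0.7, -0.1, -3.8]
grip_width: 0.266
```

```bash
cat > chk.py <<'E'
from h import *
import sys
from rows import H
tag=sys.argv[1]
s=bot.read_state();R=s["eef_rot"];P=s["tool_pos"]
fl=P+R[:,2]*H/1000   # float origin
th=np.degrees(np.arctan2(R[2,0],R[0,0]))
print("t",s["t"],"float box x,y,z mm",((fl-[.597,.164,0])*1000).round(1),"theta",th.round(2),"roll/yaw",R[1,0].round(4),R[2,1].round(4),"F",s["contact_force"].round(1),"T",s["ft_torque"].round(2),"gw",s["grip_width"].round(3),"J",s["joints"].round(0))
p=vision.read_camera("wrist");save(p,"w"+tag)
a=cv2.imread("pics/w"+tag+".png")
p=vision.read_camera("side");save(p,"s"+tag)
i=cv2.imread("pics/s"+tag+".png")[100:240,190:350]
p=vision.read_camera("scene");save(p,"c"+tag)
j=cv2.imread("pics/c"+tag+".png")[160:300,200:360]
top=np.hstack([cv2.resize(i,(400,350),interpolation=cv2.INTER_CUBIC),cv2.resize(j,(400,350),interpolation=cv2.INTER_CUBIC)])
bot_=cv2.resize(a,(333,250));bot_=np.hstack([bot_,np.zeros((250,467,3),np.uint8)])
cv2.imwrite("pics/m"+tag+".png",np.vstack([top,bot_]))
E
python3 chk.py 9
```

```text
Traceback (most recent call last):
  File "chk.py", line 8, in <module>
    print("t",s["t"],"float box x,y,z mm",((fl-[.597,.164,0])*1000).round(1),"theta",th.round(2),"roll/yaw",R[1,0].round(4),R[2,1].round(4),"F",s["contact_force"].round(1),"T",s["ft_torque"].round(2),"gw",s["grip_width"].round(3),"J",s["joints"].round(0))
                                                                                                                                                                                                             ^^^^^^^^^^^^^^^^^^^^^
AttributeError: 'float' object has no attribute 'round'
```

```bash
sed -i 's/s\["grip_width"\].round(3)/round(s["grip_width"],3)/' chk.py; python3 chk.py 9
```

```text
t 15.8167 float box x,y,z mm [ 88.    0.5 120.4] theta 33.43 roll/yaw 0.0012 -0.001 F [ 0.7 -0.1 -3.8] T [ 0.05  0.73 -0.02] gw 0.266 J [ 16.   5. 120. -22.  23. 124.]
```

View pics/m9.png

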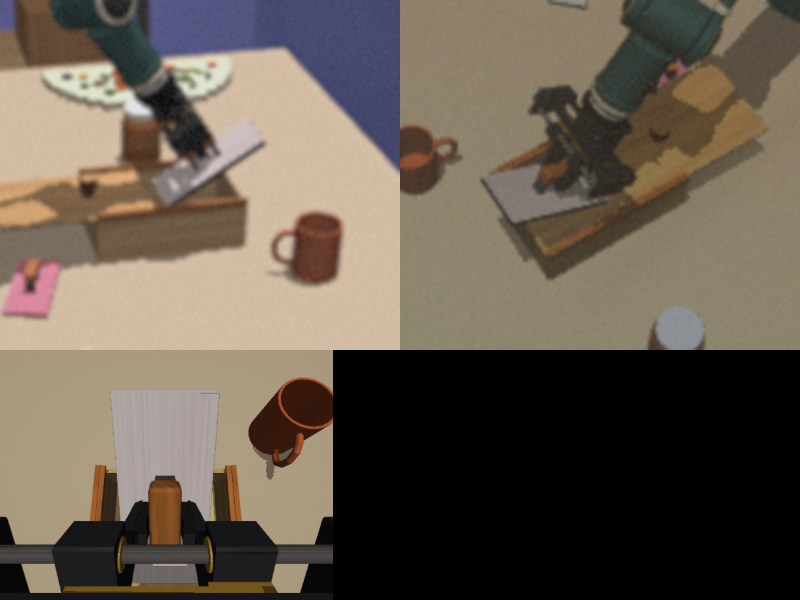

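The near end is over the opening with the float tilted 33° and centred between the battens. Continuing.

```bash
python3 - <<'E'
from rows import *
gen((33.4,88,120.4),[(33,72,104),(33,60,92),(24,42,74),(18,30,68),(12,18.5,66)],[3,2,5,3,2])
E
```

```text
[(-7, 2, np.float64(-0.0)), (-14, 3, np.float64(-0.0)), (-21, 5, np.float64(-0.01)), (-29, 7, np.float64(-0.01)), (-38, 8, np.float64(-0.01))] end [33. 60. 92.]
   actual end float [32.8 59.  91.7]
[(2, 1, np.float64(-0.03)), (3, 3, np.float64(-0.06)), (4, 4, np.float64(-0.09)), (5, 6, np.float64(-0.12)), (6, 8, np.float64(-0.15))] end [24. 42. 74.]
   actual end float [24.2 42.5 74.2]
[(3, 0, np.float64(-0.04)), (5, 1, np.float64(-0.07)), (7, 2, np.float64(-0.11)), (12, 2, np.float64(-0.16)), (16, 2, np.float64(-0.21))] end [12.  18.5 66. ]
   actual end float [12.2 18.8 66. ]
```

Emit:
apply_moves([
  {"jaw":-1,"x":-7,"y":0,"z":2,"ax":0,"ay":0,"az":0},
  {"jaw":-1,"x":-14,"y":0,"z":3,"ax":0,"ay":0,"az":0},
  {"jaw":-1,"x":-21,"y":0,"z":5,"ax":0,"ay":-0.01,"az":0},
  {"jaw":-1,"x":-29,"y":0,"z":7,"ax":0,"ay":-0.01,"az":0},
  {"jaw":-1,"x":-38,"y":0,"z":8,"ax":0,"ay":-0.01,"az":0},
])

```text
t: 16.38
tool_pos: [0.5456, 0.1637, 0.2536]
eef_rot: [[0.842, 0.003, 0.539], [0.002, -1.0, 0.001], [0.539, 0.0, -0.842]]
contact_force: [0.7, 0.0, -4.4]
grip_width: 0.267
```

Emit:
apply_moves([
  {"jaw":-1,"x":2,"y":0,"z":1,"ax":0,"ay":-0.03,"az":0},
  {"jaw":-1,"x":3,"y":0,"z":3,"ax":0,"ay":-0.06,"az":0},
  {"jaw":-1,"x":4,"y":0,"z":4,"ax":0,"ay":-0.09,"az":0},
  {"jaw":-1,"x":5,"y":0,"z":6,"ax":0,"ay":-0.12,"az":0},
  {"jaw":-1,"x":6,"y":0,"z":8,"ax":0,"ay":-0.15,"az":0},
])

```text
t: 16.8
tool_pos: [0.5551, 0.1638, 0.2502]
eef_rot: [[0.914, 0.003, 0.406], [0.003, -1.0, 0.001], [0.406, 0.0, -0.914]]
contact_force: [-0.3, -0.9, -4.4]
grip_width: 0.27
```

Emit:
apply_moves([
  {"jaw":-1,"x":0,"y":0,"z":0,"ax":0,"ay":0,"az":0},
  {"jaw":-1,"x":0,"y":0,"z":0,"ax":0,"ay":0,"az":0},
  {"jaw":-1,"x":0,"y":0,"z":0,"ax":0,"ay":0,"az":0},
])

```text
t: 17.05
tool_pos: [0.5554, 0.1637, 0.2505]
eef_rot: [[0.913, 0.003, 0.408], [0.003, -1.0, 0.001], [0.408, 0.0, -0.913]]
contact_force: [-0.2, -0.4, -4.6]
grip_width: 0.27
```

```bash
python3 chk.py 10
```

```text
t 17.05 float box x,y,z mm [38.7 -0.1 70.9] theta 24.08 roll/yaw 0.0028 0.0003 F [-0.2 -0.4 -4.6] T [ 0.05  0.54 -0.01] gw 0.27 J [ 16.   7. 121. -13.  29. 116.]
```

View pics/m10.png

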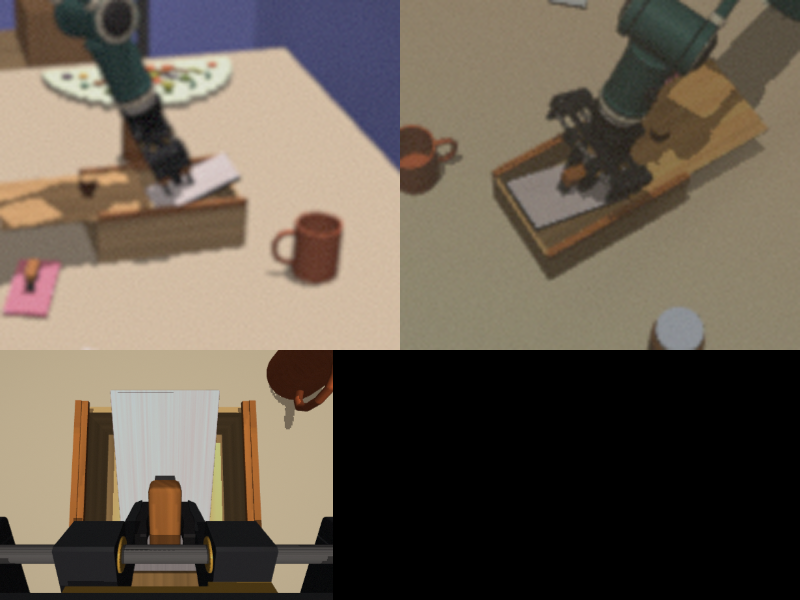

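```bash
python3 - <<'E'
from rows import *
gen((24.1,38.7,70.9),[(18,30,69),(12,19,67),(9,16,65),(6,14.5,61)],[3,3,2,2])
E
```

```text
[(4, 0, np.float64(-0.04)), (8, -1, np.float64(-0.07)), (12, -1, np.float64(-0.11)), (15, -1, np.float64(-0.14)), (19, -1, np.float64(-0.18))] end [14.  22.7 67.7]
   actual end float [13.8 22.2 68.1]
[(3, 0, np.float64(-0.03)), (6, 1, np.float64(-0.06)), (10, 2, np.float64(-0.08)), (14, 4, np.float64(-0.11)), (17, 7, np.float64(-0.14))] end [ 6.  14.5 61. ]
   actual end float [ 5.8 13.3 60.7]
```

Emit:
apply_moves([
  {"jaw":-1,"x":4,"y":0,"z":0,"ax":0,"ay":-0.04,"az":0},
  {"jaw":-1,"x":8,"y":0,"z":-1,"ax":0,"ay":-0.07,"az":0},
  {"jaw":-1,"x":12,"y":0,"z":-1,"ax":0,"ay":-0.11,"az":0},
  {"jaw":-1,"x":15,"y":0,"z":-1,"ax":0,"ay":-0.14,"az":0},
  {"jaw":-1,"x":19,"y":0,"z":-1,"ax":0,"ay":-0.18,"az":0},
])

```text
t: 17.62
tool_pos: [0.5727, 0.1638, 0.2597]
eef_rot: [[0.972, 0.003, 0.237], [0.003, -1.0, 0.001], [0.237, 0.0, -0.972]]
contact_force: [-0.6, 0.2, -4.0]
grip_width: 0.267
```

Emit:
apply_moves([
  {"jaw":-1,"x":0,"y":0,"z":0,"ax":0,"ay":0,"az":0},
  {"jaw":-1,"x":0,"y":0,"z":0,"ax":0,"ay":0,"az":0},
  {"jaw":-1,"x":0,"y":0,"z":0,"ax":0,"ay":0,"az":0},
])

```text
t: 17.87
tool_pos: [0.5726, 0.1638, 0.2594]
eef_rot: [[0.971, 0.003, 0.239], [0.003, -1.0, 0.0], [0.239, 0.0, -0.971]]
contact_force: [-0.1, 0.3, -3.1]
grip_width: 0.268
```

```bash
python3 chk.py 11
```

```text
t 17.8667 float box x,y,z mm [22.5 -0.2 68.4] theta 13.8 roll/yaw 0.0027 0.0002 F [-0.1  0.3 -3.1] T [-0.    0.39 -0.02] gw 0.268 J [ 15.  10. 115.  -5.  42. 108.]
```

View pics/w11.png

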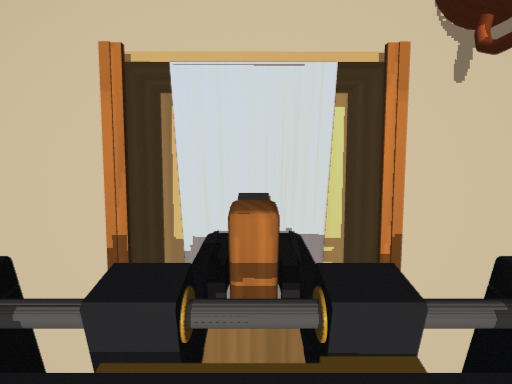

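View pics/m11.png

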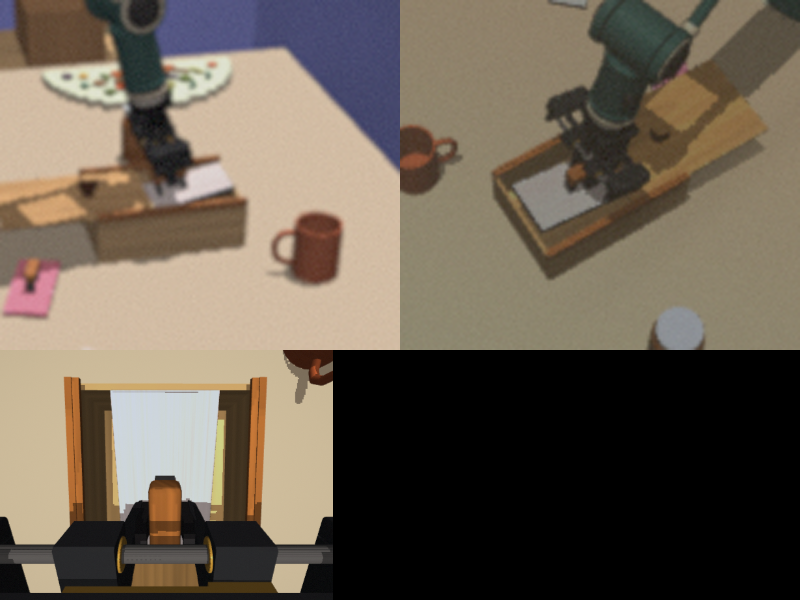

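```bash
python3 - <<'E'
from rows import *
gen((13.8,22.5,68.4),[(9,14.5,65),(6,13.5,60.5),(3,13,54),(2,13,48),(1.5,13,38),(0.5,12.5,28),(0,12,18)],[3,2,2,2,2,2,2])
E
```

```text
[(3, 1, np.float64(-0.03)), (5, 1, np.float64(-0.06)), (8, 2, np.float64(-0.08)), (12, 5, np.float64(-0.11)), (16, 7, np.float64(-0.14))] end [ 6.  13.5 60.5]
   actual end float [ 5.8 12.6 60.7]
[(5, 4, np.float64(-0.02)), (9, 7, np.float64(-0.05)), (11, 10, np.float64(-0.06)), (12, 13, np.float64(-0.07)), (12, 18, np.float64(-0.07))] end [ 1.8 13.  43. ]
   actual end float [ 1.8 12.6 43.1]
[(1, 5, np.float64(-0.0)), (2, 10, np.float64(-0.01)), (4, 15, np.float64(-0.02)), (4, 20, np.float64(-0.03)), (5, 25, np.float64(-0.03))] end [ 0. 12. 18.]
   actual end float [ 0.  12.5 18.2]
```

Emit:
apply_moves([
  {"jaw":-1,"x":3,"y":0,"z":0,"ax":0,"ay":-0.03,"az":0},
  {"jaw":-1,"x":6,"y":0,"z":1,"ax":0,"ay":-0.06,"az":0},
  {"jaw":-1,"x":8,"y":0,"z":2,"ax":0,"ay":-0.08,"az":0},
  {"jaw":-1,"x":12,"y":0,"z":4,"ax":0,"ay":-0.11,"az":0},
  {"jaw":-1,"x":16,"y":0,"z":7,"ax":0,"ay":-0.14,"az":0},
])

```text
t: 18.43
tool_pos: [0.5901, 0.1639, 0.2568]
eef_rot: [[0.995, 0.003, 0.099], [0.003, -1.0, 0.0], [0.099, -0.0, -0.995]]
contact_force: [-0.9, 0.4, -4.2]
grip_width: 0.268
```

Emit:
apply_moves([
  {"jaw":-1,"x":0,"y":0,"z":0,"ax":0,"ay":0,"az":0},
  {"jaw":-1,"x":0,"y":0,"z":0,"ax":0,"ay":0,"az":0},
])

```text
t: 18.6
tool_pos: [0.5902, 0.1638, 0.2563]
eef_rot: [[0.995, 0.003, 0.1], [0.003, -1.0, 0.0], [0.1, 0.0, -0.995]]
contact_force: [0.0, 0.1, -4.5]
grip_width: 0.267
```

```bash
python3 chk.py 12
```

```text
t 18.6 float box x,y,z mm [13.  -0.2 60.6] theta 5.77 roll/yaw 0.0026 0.0001 F [ 0.   0.1 -4.5] T [0.06 0.21 0.01] gw 0.267 J [ 14.  14. 110.  -2.  50. 104.]
```

View pics/w12.png

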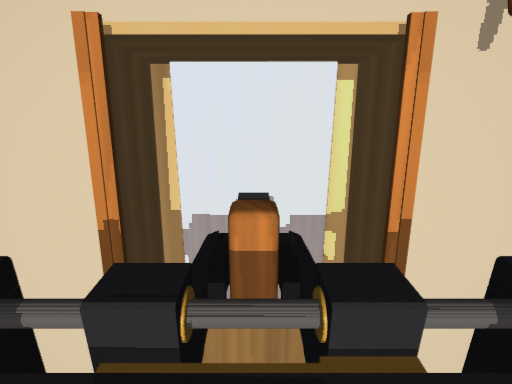

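No contact force, and the far end is inside the far wall. Lowering level.

Emit:
apply_moves([
  {"jaw":-1,"x":5,"y":0,"z":4,"ax":0,"ay":-0.02,"az":0},
  {"jaw":-1,"x":9,"y":0,"z":7,"ax":0,"ay":-0.05,"az":0},
  {"jaw":-1,"x":11,"y":0,"z":10,"ax":0,"ay":-0.06,"az":0},
  {"jaw":-1,"x":12,"y":0,"z":13,"ax":0,"ay":-0.07,"az":0},
  {"jaw":-1,"x":12,"y":0,"z":18,"ax":0,"ay":-0.07,"az":0},
])

```text
t: 19.17
tool_pos: [0.6044, 0.1639, 0.2399]
eef_rot: [[1.0, 0.003, 0.031], [0.003, -1.0, 0.0], [0.031, -0.0, -1.0]]
contact_force: [0.1, 0.3, -3.3]
grip_width: 0.27
```

Emit:
apply_moves([
  {"jaw":-1,"x":1,"y":0,"z":5,"ax":0,"ay":0,"az":0},
  {"jaw":-1,"x":2,"y":0,"z":10,"ax":0,"ay":-0.01,"az":0},
  {"jaw":-1,"x":4,"y":0,"z":15,"ax":0,"ay":-0.02,"az":0},
  {"jaw":-1,"x":4,"y":0,"z":20,"ax":0,"ay":-0.03,"az":0},
  {"jaw":-1,"x":5,"y":0,"z":25,"ax":0,"ay":-0.03,"az":0},
])

```text
t: 19.58
tool_pos: [0.6095, 0.1639, 0.2143]
eef_rot: [[1.0, 0.003, -0.001], [0.003, -1.0, -0.0], [-0.001, 0.0, -1.0]]
contact_force: [-0.2, -0.5, -4.0]
grip_width: 0.268
```

Emit:
apply_moves([
  {"jaw":-1,"x":0,"y":0,"z":0,"ax":0,"ay":0,"az":0},
  {"jaw":-1,"x":0,"y":0,"z":0,"ax":0,"ay":0,"az":0},
  {"jaw":-1,"x":0,"y":0,"z":0,"ax":0,"ay":0,"az":0},
])

```text
t: 19.83
tool_pos: [0.6096, 0.1639, 0.2151]
eef_rot: [[1.0, 0.003, 0.0], [0.003, -1.0, 0.0], [0.0, -0.0, -1.0]]
contact_force: [0.1, -0.7, -4.1]
grip_width: 0.272
```

```bash
python3 chk.py 13
```

```text
t 19.8333 float box x,y,z mm [12.6 -0.1 18.4] theta 0.01 roll/yaw 0.0029 -0.0 F [ 0.1 -0.7 -4.1] T [0.1  0.07 0.02] gw 0.272 J [ 13.  21. 106.  -0.  53. 103.]
```

View pics/m13.png

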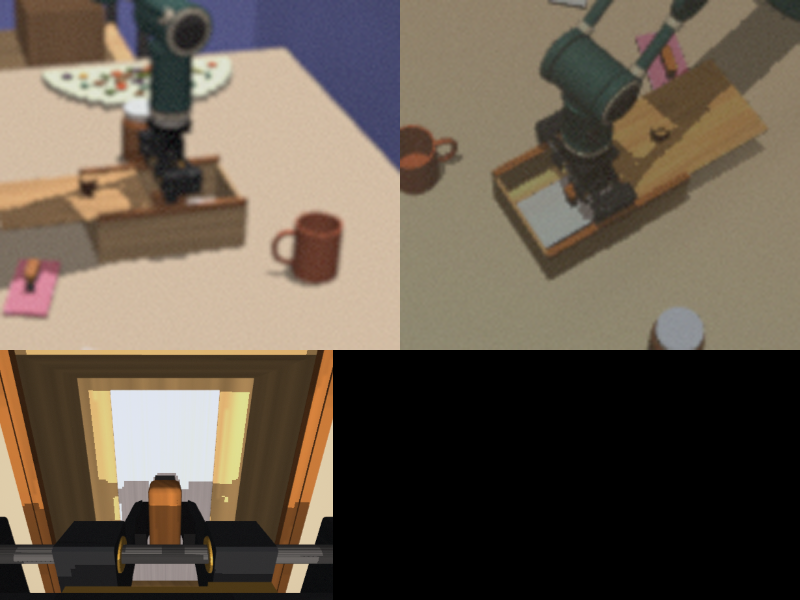

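Level, 12 mm above the floor. Lowering gently while watching the z force.

Emit:
apply_moves([
  {"jaw":-1,"x":0,"y":0,"z":3,"ax":0,"ay":0,"az":0},
  {"jaw":-1,"x":0,"y":0,"z":6,"ax":0,"ay":0,"az":0},
  {"jaw":-1,"x":0,"y":0,"z":9,"ax":0,"ay":0,"az":0},
  {"jaw":-1,"x":0,"y":0,"z":10,"ax":0,"ay":0,"az":0},
  {"jaw":-1,"x":0,"y":0,"z":10,"ax":0,"ay":0,"az":0},
])

```text
t: 20.4
tool_pos: [0.6093, 0.1639, 0.2046]
eef_rot: [[1.0, 0.003, -0.001], [0.003, -1.0, -0.0], [-0.001, 0.0, -1.0]]
contact_force: [0.2, 0.0, -2.7]
grip_width: 0.268
```

Emit:
apply_moves([
  {"jaw":-1,"x":0,"y":0,"z":0.5,"ax":0,"ay":0,"az":0},
  {"jaw":-1,"x":0,"y":0,"z":1,"ax":0,"ay":0,"az":0},
  {"jaw":-1,"x":0,"y":0,"z":1,"ax":0,"ay":0,"az":0},
])

```text
t: 20.65
tool_pos: [0.6096, 0.1639, 0.2042]
eef_rot: [[1.0, 0.003, 0.0], [0.003, -1.0, 0.0], [0.0, -0.0, -1.0]]
contact_force: [-0.0, 0.6, -2.3]
grip_width: 0.264
```

Emit:
apply_moves([
  {"jaw":-1,"x":0,"y":0,"z":0.5,"ax":0,"ay":0,"az":0},
  {"jaw":-1,"x":0,"y":0,"z":1,"ax":0,"ay":0,"az":0},
  {"jaw":-1,"x":0,"y":0,"z":1,"ax":0,"ay":0,"az":0},
])

```text
t: 20.9
tool_pos: [0.6096, 0.164, 0.2033]
eef_rot: [[1.0, 0.003, 0.0], [0.003, -1.0, 0.0], [0.0, -0.0, -1.0]]
contact_force: [-0.6, -1.0, -1.2]
grip_width: 0.266
```

Emit:
apply_moves([
  {"jaw":-1,"x":0,"y":0,"z":0.5,"ax":0,"ay":0,"az":0},
  {"jaw":-1,"x":0,"y":0,"z":1,"ax":0,"ay":0,"az":0},
  {"jaw":-1,"x":0,"y":0,"z":1,"ax":0,"ay":0,"az":0},
])

```text
t: 21.15
tool_pos: [0.6096, 0.164, 0.2027]
eef_rot: [[1.0, 0.003, 0.0], [0.003, -1.0, 0.0], [0.0, -0.0, -1.0]]
contact_force: [-2.9, -0.1, 3.4]
grip_width: 0.265
```

```bash
python3 chk.py 14
```

```text
t 21.15 float box x,y,z mm [12.7 -0.   6. ] theta 0.02 roll/yaw 0.0028 -0.0001 F [-2.9 -0.1  3.4] T [-0.02  0.3  -0.01] gw 0.265 J [ 13.  21. 107.   0.  52. 103.]
```

View pics/w14.png

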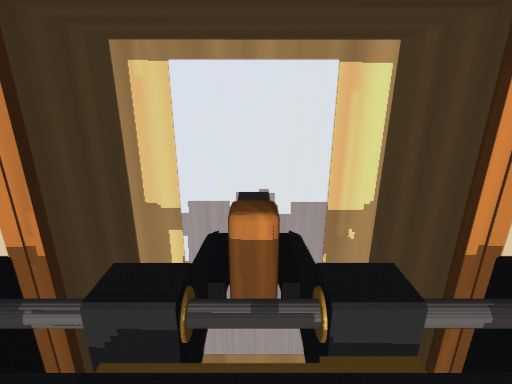

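The sole is on the floor: measured height is 6.0 mm and the force flipped from -4 N to +3.4 N. Release and lift out.

Emit:
apply_moves([
  {"jaw":-0.4,"x":0,"y":0,"z":0,"ax":0,"ay":0,"az":0},
  {"jaw":-0.3,"x":0,"y":0,"z":0,"ax":0,"ay":0,"az":0},
  {"jaw":-0.1,"x":0,"y":0,"z":0,"ax":0,"ay":0,"az":0},
  {"jaw":0.1,"x":0,"y":0,"z":0,"ax":0,"ay":0,"az":0},
  {"jaw":0.1,"x":0,"y":0,"z":0,"ax":0,"ay":0,"az":0},
])

```text
t: 21.72
tool_pos: [0.6096, 0.1639, 0.2018]
eef_rot: [[1.0, 0.003, -0.0], [0.003, -1.0, -0.0], [-0.0, 0.0, -1.0]]
contact_force: [-0.1, 0.3, -0.3]
grip_width: 0.542
```

Emit:
apply_moves([
  {"jaw":0.1,"x":0,"y":0,"z":0,"ax":0,"ay":0,"az":0},
  {"jaw":0.1,"x":0,"y":0,"z":0,"ax":0,"ay":0,"az":0},
  {"jaw":0.1,"x":0,"y":0,"z":0,"ax":0,"ay":0,"az":0},
])

```text
t: 21.97
tool_pos: [0.6095, 0.1639, 0.202]
eef_rot: [[1.0, 0.003, -0.0], [0.003, -1.0, -0.0], [-0.0, 0.0, -1.0]]
contact_force: [0.8, -0.8, -0.0]
grip_width: 0.551
```

Emit:
apply_moves([
  {"jaw":0.1,"x":0,"y":0,"z":-5,"ax":0,"ay":0,"az":0},
  {"jaw":0.1,"x":0,"y":0,"z":-20,"ax":0,"ay":0,"az":0},
  {"jaw":0.1,"x":0,"y":0,"z":-40,"ax":0,"ay":0,"az":0},
  {"jaw":0.1,"x":0,"y":0,"z":-65,"ax":0,"ay":0,"az":0},
  {"jaw":0.1,"x":0,"y":0,"z":-90,"ax":0,"ay":0,"az":0},
])

```text
t: 22.38
tool_pos: [0.6091, 0.1638, 0.2927]
eef_rot: [[1.0, 0.003, -0.001], [0.003, -1.0, -0.0], [-0.001, 0.0, -1.0]]
contact_force: [-0.2, -0.3, -0.2]
grip_width: 0.55
```

Emit:
apply_moves([
  {"jaw":1,"x":0,"y":0,"z":-25,"ax":0,"ay":0,"az":0},
  {"jaw":1,"x":0,"y":0,"z":-50,"ax":0,"ay":0,"az":0},
  {"jaw":1,"x":0,"y":0,"z":-60,"ax":0,"ay":0,"az":0},
  {"jaw":1,"x":0,"y":0,"z":-60,"ax":0,"ay":0,"az":0},
])

```text
t: 22.72
tool_pos: [0.6107, 0.1642, 0.3562]
eef_rot: [[1.0, 0.003, 0.007], [0.003, -1.0, 0.002], [0.007, -0.002, -1.0]]
contact_force: [-0.0, 0.5, 0.8]
grip_width: 0.832
```

```bash
python3 chk.py 15
```

```text
t 22.7167 float box x,y,z mm [ 15.    0.5 159.5] theta 0.4 roll/yaw 0.0028 -0.0016 F [-0.   0.5  0.8] T [ 0.03  0.1  -0.02] gw 0.832 J [ 13.  12. 101.   0.  67. 103.]
```

View pics/m15.png

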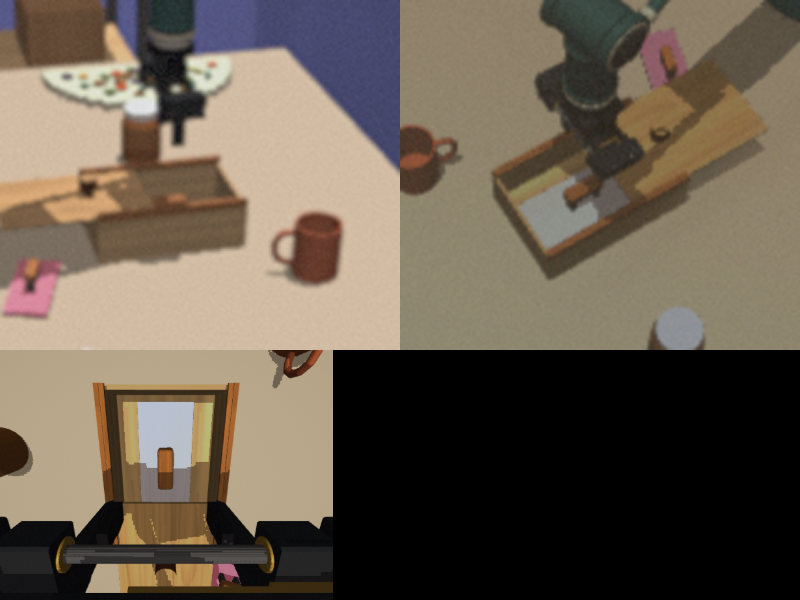

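View pics/w15.png

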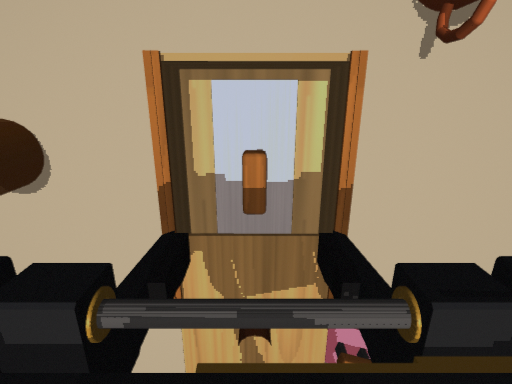

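The float lies flat inside: its handle is at wrist (254,182), and the plate sits squarely between the walls. Now to the knob to close the cover.

Emit:
apply_moves([
  {"jaw":1,"x":-35,"y":0,"z":0,"ax":0,"ay":0,"az":0},
  {"jaw":1,"x":-70,"y":0,"z":0,"ax":0,"ay":0,"az":0},
  {"jaw":1,"x":-105,"y":0,"z":0,"ax":0,"ay":0,"az":0},
  {"jaw":1,"x":-135,"y":0,"z":10,"ax":0,"ay":0,"az":0},
  {"jaw":1,"x":-143,"y":0,"z":30,"ax":0,"ay":0,"az":0},
])

```text
t: 23.28
tool_pos: [0.463, 0.1633, 0.321]
eef_rot: [[1.0, 0.003, -0.002], [0.003, -1.0, -0.0], [-0.002, 0.0, -1.0]]
contact_force: [0.1, 0.6, 0.1]
grip_width: 1.003
```

Emit:
apply_moves([
  {"jaw":1,"x":0,"y":0,"z":20,"ax":0,"ay":0,"az":0},
  {"jaw":1,"x":0,"y":0,"z":45,"ax":0,"ay":0,"az":0},
  {"jaw":1,"x":0,"y":0,"z":60,"ax":0,"ay":0,"az":0},
  {"jaw":0.6,"x":0,"y":0,"z":61,"ax":0,"ay":0,"az":0},
  {"jaw":0.2,"x":0,"y":0,"z":61,"ax":0,"ay":0,"az":0},
])

```text
t: 23.7
tool_pos: [0.465, 0.1631, 0.2584]
eef_rot: [[1.0, 0.003, -0.006], [0.003, -1.0, -0.002], [-0.006, 0.002, -1.0]]
contact_force: [-0.3, 0.0, 0.7]
grip_width: 0.873
```

Emit:
apply_moves([
  {"jaw":-0.2,"x":0,"y":0,"z":0,"ax":0,"ay":0,"az":0},
  {"jaw":-0.5,"x":0,"y":0,"z":0,"ax":0,"ay":0,"az":0},
  {"jaw":-1,"x":0,"y":0,"z":0,"ax":0,"ay":0,"az":0},
  {"jaw":-1,"x":0,"y":0,"z":0,"ax":0,"ay":0,"az":0},
  {"jaw":-1,"x":0,"y":0,"z":0,"ax":0,"ay":0,"az":0},
])

```text
t: 24.12
tool_pos: [0.4669, 0.1636, 0.2619]
eef_rot: [[1.0, 0.003, 0.002], [0.003, -1.0, 0.0], [0.002, -0.0, -1.0]]
contact_force: [0.5, 0.4, -0.1]
grip_width: 0.496
```

Emit:
apply_moves([
  {"jaw":-1,"x":0,"y":0,"z":0,"ax":0,"ay":0,"az":0},
  {"jaw":-1,"x":0,"y":0,"z":0,"ax":0,"ay":0,"az":0},
  {"jaw":-1,"x":0,"y":0,"z":0,"ax":0,"ay":0,"az":0},
  {"jaw":-1,"x":0,"y":0,"z":0,"ax":0,"ay":0,"az":0},
  {"jaw":-1,"x":0,"y":0,"z":0,"ax":0,"ay":0,"az":0},
])

```text
t: 24.53
tool_pos: [0.4667, 0.1634, 0.2614]
eef_rot: [[1.0, 0.003, 0.0], [0.003, -1.0, -0.0], [0.0, 0.0, -1.0]]
contact_force: [-1.0, -2.5, 3.5]
grip_width: 0.351
```

```bash
python3 chk.py 16
```

```text
t 24.5333 float box x,y,z mm [-130.2   -0.7   64.7] theta 0.03 roll/yaw 0.003 0.0004 F [-1.  -2.5  3.5] T [-0.32  0.13 -0.06] gw 0.351 J [ 16.   4. 122.  -0.  55. 106.]
```

View pics/m16.png

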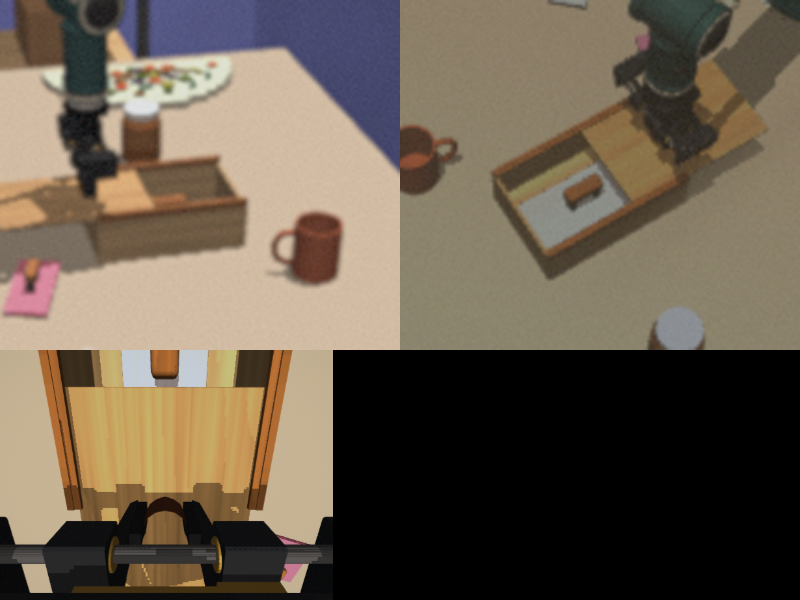

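The knob is gripped (opening 0.351). Pushing shut.

Emit:
apply_moves([
  {"jaw":-1,"x":8,"y":0,"z":0,"ax":0,"ay":0,"az":0},
  {"jaw":-1,"x":25,"y":0,"z":0,"ax":0,"ay":0,"az":0},
  {"jaw":-1,"x":45,"y":0,"z":0,"ax":0,"ay":0,"az":0},
  {"jaw":-1,"x":65,"y":0,"z":0,"ax":0,"ay":0,"az":0},
  {"jaw":-1,"x":85,"y":0,"z":0,"ax":0,"ay":0,"az":0},
])

```text
t: 25.1
tool_pos: [0.5519, 0.1636, 0.2614]
eef_rot: [[1.0, 0.003, -0.002], [0.003, -1.0, -0.001], [-0.002, 0.001, -1.0]]
contact_force: [-3.9, -2.8, 8.2]
grip_width: 0.35
```

Emit:
apply_moves([
  {"jaw":-1,"x":20,"y":0,"z":0,"ax":0,"ay":0,"az":0},
  {"jaw":-1,"x":40,"y":0,"z":0,"ax":0,"ay":0,"az":0},
  {"jaw":-1,"x":57,"y":0,"z":0,"ax":0,"ay":0,"az":0},
  {"jaw":-1,"x":67,"y":0,"z":0,"ax":0,"ay":0,"az":0},
  {"jaw":-1,"x":71,"y":0,"z":0,"ax":0,"ay":0,"az":0},
])

```text
t: 25.52
tool_pos: [0.624, 0.1636, 0.2614]
eef_rot: [[1.0, 0.002, 0.001], [0.002, -1.0, -0.0], [0.001, 0.0, -1.0]]
contact_force: [-2.6, -3.2, 7.1]
grip_width: 0.351
```

Emit:
apply_moves([
  {"jaw":-1,"x":1,"y":0,"z":0,"ax":0,"ay":0,"az":0},
  {"jaw":-1,"x":2,"y":0,"z":0,"ax":0,"ay":0,"az":0},
  {"jaw":-1,"x":2,"y":0,"z":0,"ax":0,"ay":0,"az":0},
])

```text
t: 25.77
tool_pos: [0.6248, 0.1637, 0.2614]
eef_rot: [[1.0, 0.003, 0.0], [0.003, -1.0, -0.0], [0.0, 0.0, -1.0]]
contact_force: [-0.9, -2.6, 5.0]
grip_width: 0.35
```

Emit:
apply_moves([
  {"jaw":-1,"x":1,"y":0,"z":0,"ax":0,"ay":0,"az":0},
  {"jaw":-1,"x":2,"y":0,"z":0,"ax":0,"ay":0,"az":0},
  {"jaw":-1,"x":2,"y":0,"z":0,"ax":0,"ay":0,"az":0},
])

```text
t: 26.02
tool_pos: [0.6265, 0.1637, 0.2614]
eef_rot: [[1.0, 0.003, -0.0], [0.003, -1.0, -0.0], [-0.0, 0.0, -1.0]]
contact_force: [-1.6, -4.0, 5.6]
grip_width: 0.353
```

Emit:
apply_moves([
  {"jaw":-1,"x":1,"y":0,"z":0,"ax":0,"ay":0,"az":0},
  {"jaw":-1,"x":2,"y":0,"z":0,"ax":0,"ay":0,"az":0},
  {"jaw":-1,"x":2,"y":0,"z":0,"ax":0,"ay":0,"az":0},
])

```text
t: 26.27
tool_pos: [0.6274, 0.1637, 0.2614]
eef_rot: [[1.0, 0.003, -0.004], [0.003, -1.0, -0.001], [-0.004, 0.001, -1.0]]
contact_force: [-6.3, -4.1, 8.8]
grip_width: 0.353
```

Emit:
apply_moves([
  {"jaw":-1,"x":1,"y":0,"z":0,"ax":0,"ay":0,"az":0},
  {"jaw":-1,"x":2,"y":0,"z":0,"ax":0,"ay":0,"az":0},
  {"jaw":-1,"x":2,"y":0,"z":0,"ax":0,"ay":0,"az":0},
])

```text
t: 26.52
tool_pos: [0.6281, 0.1638, 0.2613]
eef_rot: [[1.0, 0.003, -0.008], [0.003, -1.0, -0.001], [-0.008, 0.001, -1.0]]
contact_force: [-12.3, -3.0, 13.4]
grip_width: 0.35
```

The stop is reached at x≈0.627 with force rising to 12 N. I'll ease off slightly, release and lift away.

Emit:
apply_moves([
  {"jaw":-1,"x":-1,"y":0,"z":0,"ax":0,"ay":0,"az":0},
  {"jaw":-1,"x":-2,"y":0,"z":0,"ax":0,"ay":0,"az":0},
  {"jaw":-0.2,"x":-2,"y":0,"z":0,"ax":0,"ay":0,"az":0},
  {"jaw":0.4,"x":-2,"y":0,"z":0,"ax":0,"ay":0,"az":0},
  {"jaw":1,"x":-2,"y":0,"z":0,"ax":0,"ay":0,"az":0},
])

```text
t: 26.93
tool_pos: [0.6283, 0.1643, 0.2604]
eef_rot: [[1.0, 0.003, -0.0], [0.003, -1.0, 0.001], [-0.0, -0.001, -1.0]]
contact_force: [-0.6, -0.5, 0.2]
grip_width: 0.53
```

Emit:
apply_moves([
  {"jaw":1,"x":0,"y":0,"z":0,"ax":0,"ay":0,"az":0},
  {"jaw":1,"x":0,"y":0,"z":0,"ax":0,"ay":0,"az":0},
  {"jaw":1,"x":0,"y":0,"z":0,"ax":0,"ay":0,"az":0},
  {"jaw":1,"x":0,"y":0,"z":-10,"ax":0,"ay":0,"az":0},
  {"jaw":1,"x":0,"y":0,"z":-30,"ax":0,"ay":0,"az":0},
])

```text
t: 27.35
tool_pos: [0.6272, 0.1637, 0.2885]
eef_rot: [[1.0, 0.003, -0.006], [0.003, -1.0, -0.001], [-0.006, 0.001, -1.0]]
contact_force: [0.2, -0.2, -1.1]
grip_width: 0.909
```

Emit:
apply_moves([
  {"jaw":1,"x":0,"y":0,"z":-30,"ax":0,"ay":0,"az":0},
  {"jaw":1,"x":0,"y":0,"z":-65,"ax":0,"ay":0,"az":0},
  {"jaw":1,"x":-30,"y":0,"z":-95,"ax":0,"ay":0,"az":0},
  {"jaw":1,"x":-60,"y":0,"z":-110,"ax":0,"ay":0,"az":0},
  {"jaw":1,"x":-80,"y":0,"z":-110,"ax":0,"ay":0,"az":0},
])

```text
t: 27.77
tool_pos: [0.5483, 0.164, 0.4074]
eef_rot: [[1.0, 0.003, 0.008], [0.003, -1.0, 0.003], [0.008, -0.002, -1.0]]
contact_force: [0.2, 0.8, 0.4]
grip_width: 0.996
```

Emit:
apply_moves([
  {"jaw":1,"x":0,"y":0,"z":0,"ax":0,"ay":0,"az":0},
  {"jaw":1,"x":0,"y":0,"z":0,"ax":0,"ay":0,"az":0},
  {"jaw":1,"x":0,"y":0,"z":0,"ax":0,"ay":0,"az":0},
])

```text
t: 28.02
tool_pos: [0.5489, 0.1637, 0.4012]
eef_rot: [[1.0, 0.003, 0.001], [0.003, -1.0, 0.0], [0.001, -0.0, -1.0]]
contact_force: [-0.4, 0.0, 0.7]
grip_width: 0.996
```

```bash
python3 chk.py 17; python3 - <<'E'
from h import *
s=bot.read_state();Z={"jar":0,"mug":0,"spatula":0,"cover_knob":.111,"cover_edge":.081}
for n in ("wrist","scene","side"):
    p=vision.read_camera(n);M=w2c(p,s)
    for l in Z: print(n,l,[(round(r["score"],2),ray(p,r["uv"],Z[l],M).round(3).tolist()) for r in nets.pinpoint(p,l)][:2])
E
```

```text
t 28.0167 float box x,y,z mm [-47.9  -0.3 204.5] theta 0.04 roll/yaw 0.0028 -0.0 F [-0.4  0.   0.7] T [ 0.04  0.13 -0.06] gw 0.996 J [ 14.   4. 105.  -0.  71. 104.]
wrist jar [(0.62, [0.629, 0.446, 0.0])]
wrist mug []
wrist spatula []
wrist cover_knob [(0.81, [0.625, 0.167, 0.111])]
wrist cover_edge []
scene jar [(0.67, [0.629, 0.444, 0.0])]
scene mug [(0.81, [0.83, -0.025, 0.0])]
scene spatula [(0.63, [0.543, -0.469, 0.0])]
scene cover_knob [(0.94, [0.619, 0.151, 0.111]), (0.53, [0.634, 0.213, 0.111])]
scene cover_edge [(0.84, [0.725, 0.164, 0.081]), (0.24, [0.635, 0.202, 0.081])]
side jar [(0.64, [0.639, 0.493, 0.0])]
side mug [(0.71, [0.822, -0.041, 0.0])]
side spatula [(0.82, [0.543, -0.461, 0.0])]
side cover_knob [(0.86, [0.633, 0.165, 0.111])]
side cover_edge [(0.96, [0.717, 0.164, 0.081])]
```

View pics/m17.png

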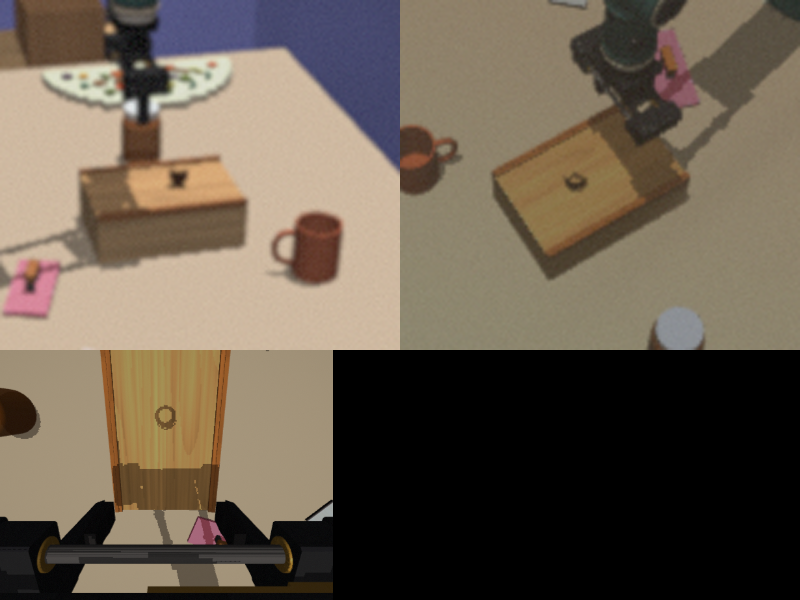

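View pics/w17.png

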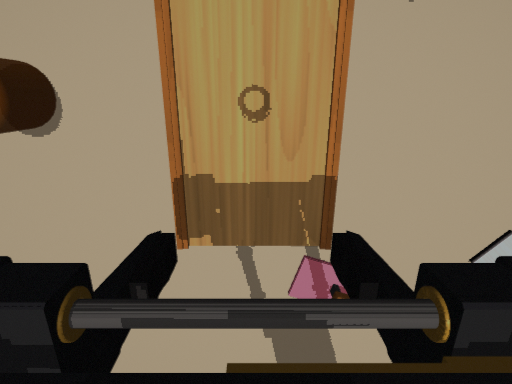

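The cover looks flush with the batten ends. I'll check the far edge once more by moving the camera forward.

Emit:
apply_moves([
  {"jaw":1,"x":35,"y":0,"z":0,"ax":0,"ay":0,"az":0},
  {"jaw":1,"x":65,"y":0,"z":0,"ax":0,"ay":0,"az":0},
  {"jaw":1,"x":80,"y":0,"z":0,"ax":0,"ay":0,"az":0},
  {"jaw":1,"x":80,"y":0,"z":0,"ax":0,"ay":0,"az":0},
  {"jaw":1,"x":80,"y":0,"z":0,"ax":0,"ay":0,"az":0},
])

```text
t: 29.48
tool_pos: [0.6289, 0.1638, 0.4005]
eef_rot: [[1.0, 0.002, -0.001], [0.002, -1.0, -0.0], [-0.001, 0.0, -1.0]]
contact_force: [-0.7, -0.7, -0.8]
grip_width: 0.998
```

```bash
python3 - <<'E'
from h import *
s=bot.read_state();p=vision.read_camera("wrist");M=w2c(p,s);save(p,"w18");print(s["tool_pos"],s["t"])
i=cv2.imread("pics/w18.png");cv2.imwrite("pics/w18z.png",cv2.resize(i[40:240,150:360],None,fx=2.8,fy=2.8,interpolation=cv2.INTER_NEAREST))
for x,z in ((.126,.080),(.130,.087),(.130,.094),(.127,.087),(.130,.080)):
    print(x,z,proj(p,[[.597+x,.164,z]],M))
r=nets.pinpoint(p,"cover_knob");print([(q["score"],q["uv"],ray(p,q["uv"],.111,M)) for q in r][:1])
E
```

```text
[0.62886147 0.16384563 0.40049848] 29.4833
0.126 0.08 [[254.43882778  80.84597206]]
0.13 0.087 [[254.48293856  76.01213933]]
0.13 0.094 [[254.51001703  75.58727167]]
0.127 0.087 [[254.46876197  79.41971049]]
0.13 0.08 [[254.45714515  76.41684397]]
[(0.68, [251.3, 184.9], array([0.62704788, 0.16673613, 0.111     ]))]
```

View pics/w18z.png

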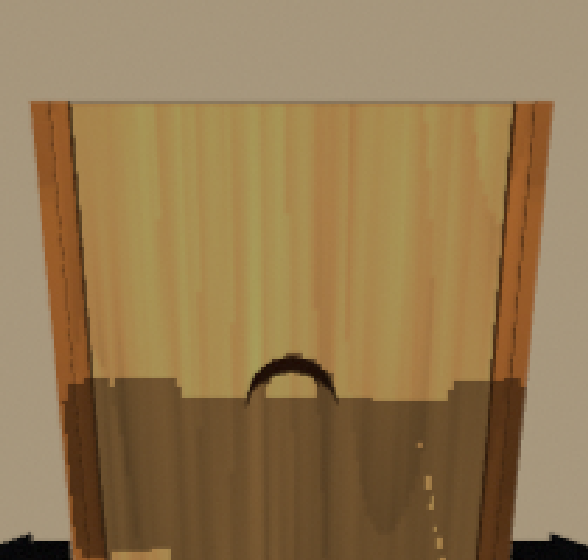

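The cover's far edge, at zoomed row ~102, is flush with the batten ends and no rim shows beyond it, so it is fully shut. The gripper is open and clear, so I'm handing in.

```bash
python3 -c "
from rig import bot
print(bot.close_job())"
```

```text
the job is handed in; nothing more can be done
None
```

The grout float is lying flat in the tool box and the cover is shut again. I handed the job in at about 29.5 s; the call gave no verdict.

- **Cover open:** I gripped the knob and pulled the cover to its stop, where the force rose to 14 N.
- **Float:** I took the larger white float by its handle and tipped it 33°. The near end went in under the cover and the far end over the far wall. I levelled it and lowered it until the floor carried it, with the sole at 6.0 mm. I released it there, so it was not dropped. I saw no contact force on the way in, and the pictures after release showed it flat and centred.
- **Cover shut:** I pushed the cover to its closed stop, where the force rose to 12 N. The last wrist picture shows its edge flush with the batten ends. The knob reads x = 0.627, which is the shut position. The gripper was open and clear of everything.
- **Bystanders:** the jar, mug and spatula read where they started, mostly within 1–2 cm, which is the networks' scatter.
- **Disagreements:** a few network readings were off by more. The side camera put the jar about 3 cm out, the scene camera put the knob 8 mm out in x, and the side camera put the cover edge 10 mm short. The pictures and forces contradict the knob and cover-edge readings. The jar's other two readings put it within about 8 mm of its start.

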